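Lay out the tooling for a pressing job

ROBOT

A 6-joint arm with a two-finger parallel gripper is mounted at the origin on the work surface. World frame = base frame: x ahead of the robot, y to its left, z up, the work surface at z = 0. Lengths are in m, angles in rad, forces in N, time in s.
With the tool pointing down it reaches from about 0.3 to 0.875 m from the base axis. Payload 6.4 kg.
Tool frame: the origin (TCP) lies midway between the tips of the shut fingers; the grasp point (between the pads) lies 19 mm behind it; z points along the fingers, y is the direction in which the jaws open and shut (so a half turn about z gives the same grasp; the last joint's range is limited). The gripper opens to 85 mm and grips with 20 to 120 N. Pads are 22 mm wide; open, the fingers measure 114 mm over their backs; the gripper's body (76 mm by 85 mm) begins 54 mm behind the grasp point. The pads swing forward as they close: fully open they stand 13 mm farther back than shut.
Start: joints at [-1.418, 0.181, 1.607, -0, 1.354, -0.206], TCP at [0.202, -0.538, 0.231] pointing down, gripper open.
Joint ranges: [-2.99, 2.99], [-0.89, 2.07], [0.3, 2.58], [-1.14, 4.28], [0, 2.63], [-3.12, 3.12]. Speed limits (rad/s): [2.57, 2.57, 3.01, 3.14, 3.14, 3.14].

INTERFACE

Orientations are given as a unit quaternion [w, x, y, z].
In Python, from bench import get_obs, camera, hand_in gives the robot as it stands.
- The arm moves only by the tool drive_tool, never from a script. Its argument "deltas" is a list of rows, each a list of 2 entries, a list of its own where there are three numbers: the shift along the world's x, y, z in m, then the turn about the world's z in rad. A call has 1 to 10 rows; each row shifts and turns the pose as measured when the row begins; what a row does not reach is not made up. A row lasts 1/10 s, in which the tool goes at most 50 mm and 8.59 degrees, less where a joint would pass 70% of its speed; a pose out of reach is approached as far as the arm can. A call is refused whole if a number of a shift passes 0.05 or a number of a turn 0.15, either way. A call with a gripper value outside its range is refused whole. "gripper" is the opening, from 0 (shut) to 1 (fully open), set as the call begins (left out, the last holds). The fingers move at their own pace and stop on an object; the grip force is fixed at half the most. Time passes only in rows, so rows that do not move let the fingers close. It gives the time, the measured TCP pose, the force and the opening at its end, in the units of the state.
- get_obs(): the state, without advancing time (a new reading comes with each control period).
- camera(name): name is "side" or "top" or "wrist"; returns a dict with "frame" (400x640x3 uint8, red, green, blue), "fx", "fy", "cx", "cy" (pixels), "k1" (the pictures are not rectified: a ray, as slopes to the right and down, at radius r is drawn at 1 + k1 r^2 times it, then the intrinsics apply), "eye" and "attitude" of the camera in the world. Camera axes: x right, y down, z forward; pixel columns grow to the right and rows downward; lengths in m; the calibration is good to about 2 mm. A picture is of the moment at which its call begins. There is no depth.
- hand_in(): hands the job in, once; it reports no verdict.
The state is a dict: "time_s": time; "q": joint angles; "dq": joint speeds; "joint_efforts": joint torques, N m; "eef_pos": TCP position; "eef_rot": TCP orientation; "wrist_force": force on the tool from outside, world axes, zero at the start; "torque": the same for the moment, N m; "opening": opening from 0.0 (shut) to 1.0 (fully open).
Only numpy, scipy, OpenCV 4.12 (cv2) and the standard library are available. Lean on these libraries where they do the work, as an engineer would, in place of code of your own. Each camera call takes 0.05 s, during which the arm holds its last target.

TASK

Lay out the tooling for the next pressing job: set the twin-vee rest on the die shoe, midway between the two posts and with its vees in line with them, and lay the shaft in both vees, centred end to end. On the press bed, put the ring centred on top of the round anvil, and stand the punch, flange down, in the middle of the flat end of the bed that lies between the anvil and the die shoe. Leave the oil bottle standing where it is.

Things in the scene. Friction and masses are not known exactly. Their poses are not given: they have to be found in the camera images.
- bed: Press bed, fixed: dark steel slab 90 (its x) x 240 (its y) x 16 mm thick with a round bright anvil 80 mm across at its middle, anvil top 28 mm above the table. A flat free end at each side of the anvil, 80 mm long, its middle 80 mm from the bed centre along +y or -y. Origin: centre of the underside, on the table; z up. Stands left or right of the die shoe, side by side, turned up to 0.3 rad.
- shoe: Die shoe, fixed: dark steel slab 90 (its x) x 200 (its y) x 14 mm thick with two upright round posts 18 mm across, 80 mm from its centre along +y and -y, tops 64 mm above the table, each with a collar 28 mm across, 8 mm high at its foot. Origin: centre of the underside, on the table; z up; turned up to 0.3 rad.
- rest_center (a point): Twin-vee rest, loose steel, 0.4 kg: bar 30 mm wide, 16 mm high joining two cheeks 44 mm wide (its y), 14 mm thick, 40 mm high, 46 mm apart; 74 mm long along its x, the line through the vees. Vees: right-angled, open-topped, 28 mm wide, 14 mm deep. Point: its centre, 20 mm above the underside; z up. Grip across the bar. The shaft, when seated, has its axis 41.6 mm above the underside.
- shaft_center (a point): Shaft, loose steel, 0.26 kg, lying flat: 110 mm long along its x, 22 mm in diameter over the middle 80 mm, with 15 mm long ends of 14 mm diameter. This point is its centre, on its axis, half-way along, 11 mm above the table at the start. Its two ends are alike.
- ring_center (a point): Ring, loose steel, 0.25 kg, lying flat: 54 mm outside, 34 mm bore, 24 mm high. This point is its centre, half-way up; z up.
- punch_center (a point): Punch, loose steel, 0.38 kg, standing upright: round shank 26 mm in diameter over a foot flange 44 mm across and 12 mm high, 76 mm tall in all. This point is on its axis, half-way up (38 mm above its underside); z up.
- oil_bottle: White plastic oil bottle with black cap, 56 mm across, 160 mm tall, standing upright beyond the bed and shoe. Origin: centre of its underside. Not to be disturbed.
Things that resemble listed ones, but are neither listed nor needed, are in the scene too. There is more than one size of the shoe; the job needs the smaller.

How it is judged:
At the end, for the whole second after the job is handed in: Rest flat on the shoe, within 12 mm and 0.2 rad of midway and in line; shaft seated in both vees, within 12 mm of centred; ring flat on the anvil, within 10 mm of centred; punch upright, flange down, within 15 mm each way of the middle of the bed end beside the shoe; all released, at rest (x of rest_center in the frame of shoe between -0.012 and 0.012 m and y of rest_center in the frame of shoe between -0.012 and 0.012 m and z of rest_center in the frame of shoe between 0.03 and 0.038 m and angle between the x axis of rest_center and the y axis of shoe, either way round below 0.2 rad and angle between each of rest_center, ring_center, punch_center's own z axis and vertical below 0.1 rad and x of shaft_center in the frame of rest_center between -0.012 and 0.012 m and y of shaft_center in the frame of rest_center between -0.004 and 0.004 m and z of shaft_center in the frame of rest_center between 0.0176 and 0.0256 m and angle between the x axis of shaft_center and the x axis of rest_center, either way round below 0.12 rad and horizontal distance between ring_center and bed below 0.01 m and z of ring_center in the frame of bed between 0.036 and 0.044 m and x of punch_center in the frame of bed between -0.015 and 0.015 m and z of punch_center in the frame of bed between 0.05 and 0.058 m and ((world y of bed above 0 m and y of punch_center in the frame of bed between -0.095 and -0.065 m) or (world y of bed below 0 m and y of punch_center in the frame of bed between 0.065 and 0.095 m)) and linear speed of each of rest, shaft, ring, punch below 0.02 m/s); the robot touches nothing.
It fails at once if the oil bottle is knocked over or shifted by more than 30 mm (angle between oil_bottle's own z axis and vertical above 0.5 rad or distance of oil_bottle from where it was at the start of the episode above 0.03 m).
It also fails if it takes over 99 s, if anything falls off the work surface, if the arm or the gripper's body presses on something with over 40 N, if the wrist force passes 120 N, or if a joint passes its speed limit or range.

## Working session

There is one attempt and no reset: what is moved stays moved. The work goes in short steps, Python scripts to look and compute and a tool call to move; the robot and the scene stay as the last step left them, time stands still between calls to the robot, and variables do not carry over. Pictures are saved under pics/ and viewed, and the job is handed in when it is done.

Besides the shell and the picture viewer there is one more tool, called after "Request:" as name(argument=value, ...), one argument or row to a line, values as JSON. drive_tool: Moves the arm, as the interface text tells. Its arguments: {"type":"object","properties":{"deltas":{"type":"array","items":{"type":"array"}},"gripper":{"type":"number"}},"required":["deltas"]}

```bash
ls; mkdir -p pics; cat > h.py <<'E'
import numpy as np, cv2, json
from bench import get_obs, camera, hand_in
from scipy.spatial.transform import Rotation as R
def shot(name, fn):
    c=camera(name); np.savez('pics/'+fn+'.npz',**{k:np.array(v) for k,v in c.items()})
    cv2.imwrite('pics/'+fn+'.png',c['frame'][:,:,::-1]); return load(fn)
def load(fn):
    d=np.load('pics/'+fn+'.npz'); return {k:d[k] for k in d.files}
def rot(c):
    a=c['attitude']; 
    if a.shape==(3,3): return a
    return R.from_quat([a[1],a[2],a[3],a[0]]).as_matrix()
def ray(c,u,v):
    K=np.array([[c['fx'],0,c['cx']],[0,c['fy'],c['cy']],[0,0,1]],float)
    p=cv2.undistortPoints(np.array([[[u,v]]],float),K,np.array([float(c['k1']),0,0,0,0]))[0,0]
    return rot(c)@np.array([p[0],p[1],1])
def onz(c,u,v,z):
    d=ray(c,u,v); e=c['eye']; return e+d*(z-e[2])/d[2]
def proj(c,P):
    p=rot(c).T@(np.array(P,float)-c['eye']); x,y=p[0]/p[2],p[1]/p[2]; s=1+float(c['k1'])*(x*x+y*y)
    return np.array([c['fx']*x*s+c['cx'],c['fy']*y*s+c['cy']])
E
python3 - <<'E'
from h import *
for n in ['top','side','wrist']:
    c=shot(n,n+'0'); print(n,c['fx'],c['cx'],c['cy'],c['k1'],c['eye'],c['attitude'])
o=get_obs(); print(o)
E
```

```text
pics
top 496.12349388945603 309.68904511814185 197.21836053911784 0.03999061351223061 [0.37055718 0.01744091 1.34901754] [-0.03016225  0.7089643  -0.70347383  0.03980507]
side 381.13523356553594 317.76762327700914 199.14742933573729 0.020787269811396225 [-0.00973598  0.70393789  0.79091063] [ 0.12720851 -0.27290463  0.8656443  -0.40000125]
wrist 292.0961547002678 319.2350454997312 196.50842005386352 -0.04031325802789242 [ 0.27479174 -0.51075413  0.3735066 ] [ 0.12629278  0.81209367 -0.56285204 -0.08804312]
{'time_s': 0.15, 'q': array([-1.41829749e+00,  1.81393577e-01,  1.60771702e+00, -1.17244821e-05,
        1.35376077e+00, -2.06288302e-01]), 'dq': array([ 0.0009385 , -0.00222501, -0.00284331, -0.00051503, -0.00132566,
        0.0008949 ]), 'joint_efforts': array([-3.85079502e-04, -4.45265329e+01, -3.51693249e+01, -4.46903759e-04,
        5.74332895e-03,  7.44316715e-07]), 'eef_pos': array([ 0.20186464, -0.53799223,  0.23060767]), 'eef_rot': array([-6.39280920e-04,  9.83951653e-01,  1.78434119e-01,  1.14714589e-05]), 'wrist_force': array([-0.16070622,  0.06075397,  0.4726938 ]), 'torque': array([ 0.02472729, -0.02628119,  0.03850377]), 'opening': 0.9995276223556997}
```

View pics/top0.png

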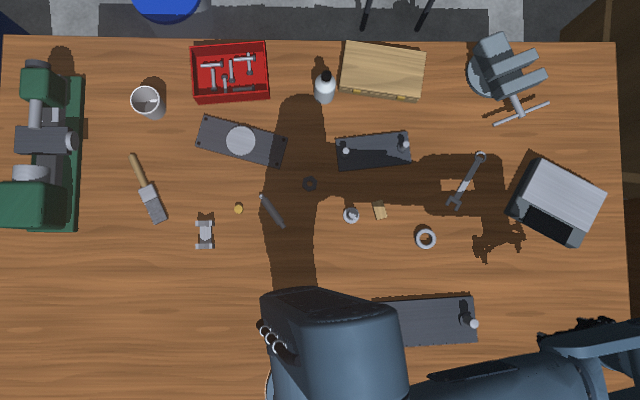

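View pics/side0.png

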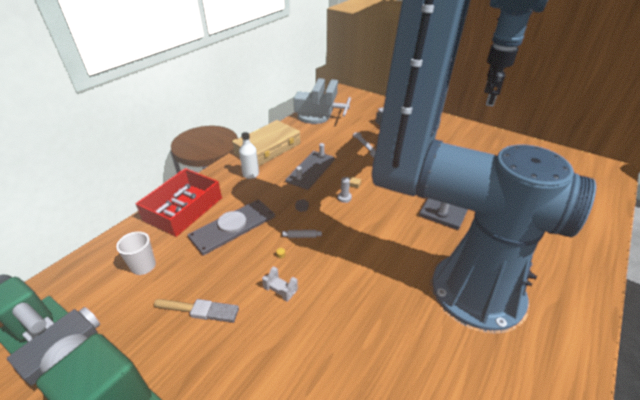

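View pics/wrist0.png

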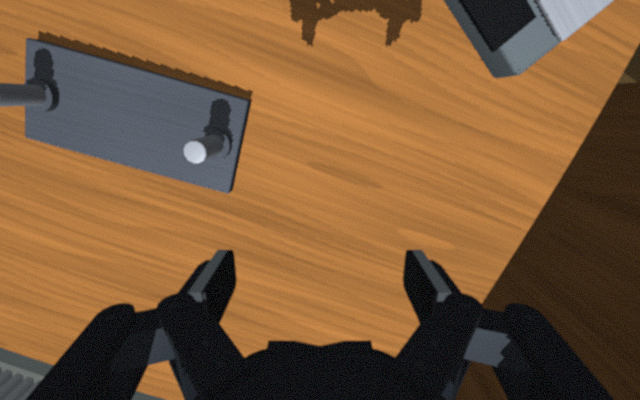

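The top view is oriented with +x up and +y left. It shows:
- bed near (240,140)
- small shoe (372,150) and larger shoe (430,320)
- rest (205,232)
- shaft (272,210)
- punch (351,215)
- ring (425,238)
- bottle (324,88)

Next I'll take close crops to check these choices.

```bash
python3 - <<'E'
from h import *
f=cv2.imread('pics/top0.png')
a=cv2.resize(f[100:260,180:330],None,fx=4,fy=4,interpolation=cv2.INTER_CUBIC)[:600]
b=cv2.resize(f[110:260,320:450],None,fx=4,fy=4,interpolation=cv2.INTER_CUBIC)
cv2.imwrite('pics/ca.png',a); cv2.imwrite('pics/cb.png',b)
E
```

```text
(no output)
```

View pics/ca.png

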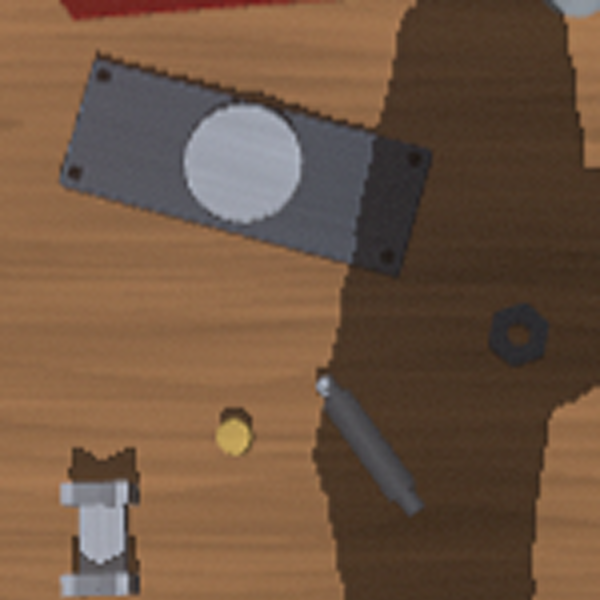

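View pics/cb.png

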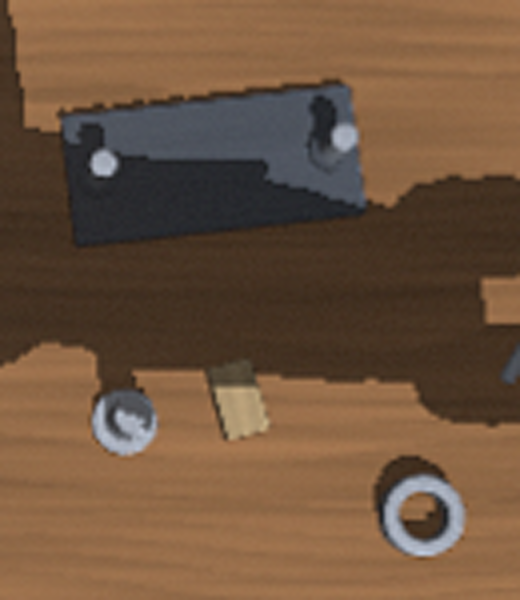

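```bash
python3 - <<'E'
from h import *
c=load('top0')
def A(x,y): return 180+(x+.5)/4-.5,100+(y+.5)/4-.5
def B(x,y): return 320+(x+.5)/4-.5,110+(y+.5)/4-.5
def quad(n,P,z):
    Q=np.array([onz(c,*p,z)[:2] for p in P]); ctr=Q.mean(0)
    e1=(Q[1]-Q[0]+Q[2]-Q[3])/2; e2=(Q[3]-Q[0]+Q[2]-Q[1])/2
    print(n,ctr.round(4),'L',np.linalg.norm(e1).round(4),np.linalg.norm(e2).round(4),'yaw of y axis(-e1) rel world y',np.arctan2(e1[0],-e1[1]).round(3)*-1)
quad('bed',[A(98,57),A(430,152),A(400,275),A(62,183)],.016)
quad('shoe',[B(62,113),B(348,85),B(364,210),B(76,244)],.014)
p1,p2=onz(c,*B(103,163),.064),onz(c,*B(344,137),.064);print('posts',p1,p2,(p1+p2)/2,np.linalg.norm(p1-p2))
print('anvil',onz(c,*A(242,163),.028), 'dia',np.linalg.norm(onz(c,*A(184,163),.028)-onz(c,*A(301,163),.028)))
print('bigshoe',onz(c,478,343,.014),onz(c,472,292,.014))
s1,s2=onz(c,*A(323,383),.011),onz(c,*A(414,507),.011);print('shaft',s1,s2,(s1+s2)/2,np.linalg.norm(s1-s2),np.arctan2(*(s2-s1)[[1,0]]))
r=[onz(c,*A(*p),.040) for p in [(62,485),(128,485),(64,580),(132,580)]];print('rest cheek',np.round(r,4))
print('ring',onz(c,*B(423,514),.024),'punch',onz(c,*B(127,418),.076),onz(c,*B(124,424),.012))
print('bottle',onz(c,326,75,.16),onz(c,323,98,.0))
E
```

```text
bed [0.6545 0.1863] L 0.2366 0.0887 yaw of y axis(-e1) rel world y 0.265
shoe [ 0.6334 -0.1718] L 0.1976 0.0891 yaw of y axis(-e1) rel world y -0.118
posts [ 0.622798   -0.09259779  0.064     ] [ 0.64154624 -0.25129117  0.064     ] [ 0.63217212 -0.17194448  0.064     ] 0.15979701136336857
anvil [0.6543462  0.18864575 0.028     ] dia 0.0786379798737686
bigshoe [ 0.12318445 -0.44398903  0.014     ] [ 0.25434739 -0.43246305  0.014     ]
shaft [0.50740309 0.13316016 0.011     ] [0.4240394  0.07060025 0.011     ] [0.46572125 0.10188021 0.011     ] 0.10422690156189658 -2.4978064994389477
rest cheek [[0.4357 0.3003 0.04  ]
 [0.436  0.2573 0.04  ]
 [0.3737 0.2971 0.04  ]
 [0.3739 0.253  0.04  ]]
ring [ 0.39530789 -0.30923415  0.024     ] punch [ 0.454268  -0.1070374  0.076    ] [ 0.45440274 -0.11126256  0.012     ]
bottle [ 0.79166883 -0.03642488  0.16      ] [ 0.78255774 -0.0356054   0.        ]
```

What could be mistaken for what:
- **Shoe:** (372,150) has posts 160 mm apart and is 198 mm long, so it is the small one. (430,320) is the large one, with a slab 131 mm wide.
- **Ring:** (425,238). The black hex nut at (309,184) isn't it.
- **Punch:** (351,215). The brass stub (238,208) and wood block (380,211) aren't it.
- **Shaft:** (272,210).
- **Rest:** (205,232).

The crops confirm these choices. I'll start with the ring.

Request:
drive_tool(
  deltas=[
    [[0.02, 0.04, 0], 0],
    [[0.02, 0.04, 0], 0],
    [[0.02, 0.04, 0], 0],
    [[0.02, 0.04, 0], 0],
    [[0.02, 0.04, 0], 0],
    [[0.02, 0.03, 0], 0],
    [[0, 0, 0], 0],
    [[0, 0, 0], 0],
  ],
  gripper=1.0,
)

```text
time_s: 0.95
eef_pos: [0.3227, -0.2984, 0.2275]
eef_rot: [-0.002, 0.984, 0.177, -0.0]
wrist_force: [0.9, -0.2, 0.2]
opening: 0.999
```

```bash
python3 - <<'E'
from h import *
c=shot('wrist','w1'); print(get_obs()['eef_pos']); print(proj(c,[.395,-.309,.024]), onz(c,320,200,.0), proj(c,get_obs()['eef_pos']))
E
```

```text
[ 0.32256856 -0.29858079  0.22742915]
[350.48861421 116.19815202] [ 0.28028089 -0.31434769  0.        ] [319.27502028 252.60053392]
```

View pics/w1.png

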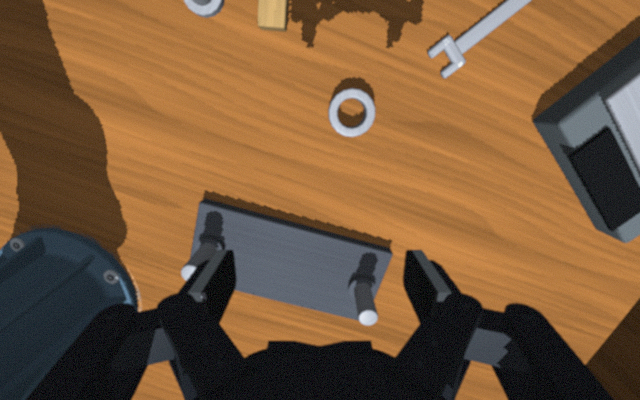

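```bash
python3 - <<'E'
from h import *
c=load('w1')
a,b=onz(c,205,203,.014),onz(c,390,250,.014);print(a,b,np.linalg.norm(a-b))
p,q=onz(c,188,271,.064),onz(c,369,318,.064);print(p,q,np.linalg.norm(p-q))
f=c['frame'].astype(int); m=((f.max(2)-f.min(2)<40)&(f.min(2)>125)).astype(np.uint8); m[:, :320]=0;m[:,390:]=0;m[:80]=0;m[150:]=0
cs,_=cv2.findContours(m,cv2.RETR_EXTERNAL,cv2.CHAIN_APPROX_NONE);k=max(cs,key=cv2.contourArea);e=cv2.fitEllipse(k);print(e)
print(onz(c,*e[0],.024))
E
```

```text
[ 0.22843648 -0.17404059  0.014     ] [ 0.25067629 -0.42735788  0.014     ] 0.25429168184342305
[ 0.15876585 -0.18841021  0.064     ] [ 0.17289358 -0.42149702  0.064     ] 0.2335145725498399
((351.47698974609375, 112.51158905029297), (45.42432403564453, 47.46050262451172), 20.21445083618164)
[ 0.39919287 -0.30851693  0.024     ]
```

Request:
drive_tool(
  deltas=[
    [[0.035, -0.005, -0.04], 0],
    [[0.035, -0.005, -0.04], 0],
    [[0.005, 0, -0.02], 0],
    [[0, 0, 0], 0],
    [[0, 0, 0], 0],
  ],
)

```text
time_s: 1.5
eef_pos: [0.3952, -0.3161, 0.1295]
eef_rot: [0.001, 0.985, 0.173, 0.0]
wrist_force: [0.6, -0.2, 1.1]
opening: 1.003
```

```bash
python3 - <<'E'
from h import *
c=shot('wrist','w2'); print(get_obs()['eef_pos']); 
f=c['frame'].astype(int); m=((f.max(2)-f.min(2)<40)&(f.min(2)>125)).astype(np.uint8); m[:, :250]=0;m[:,420:]=0
cs,_=cv2.findContours(m,cv2.RETR_EXTERNAL,cv2.CHAIN_APPROX_NONE)
for k in cs:
  if cv2.contourArea(k)>300: e=cv2.fitEllipse(k);print(e,onz(c,*e[0],.024))
E
```

```text
[ 0.39496906 -0.31611479  0.12970123]
((312.3785400390625, 187.57760620117188), (56.44163131713867, 59.264591217041016), 94.88274383544922) [ 0.39955637 -0.30842157  0.024     ]
```

View pics/w2.png

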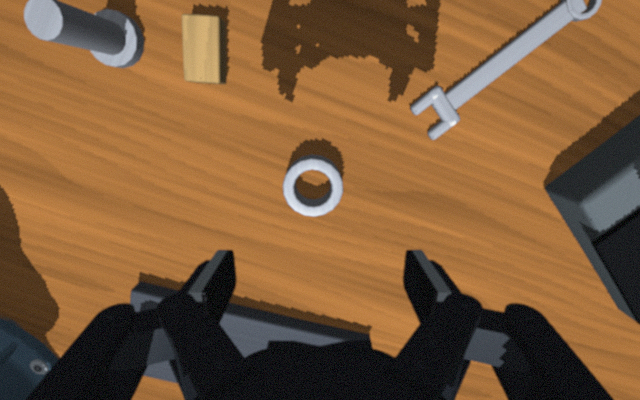

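Request:
drive_tool(
  deltas=[
    [[0.004, 0.008, -0.03], 0],
    [[0, 0, -0.03], 0],
    [[0, 0, -0.03], 0],
    [[0, 0, -0.02], 0],
    [[0, 0, -0.01], 0],
    [[0, 0, 0], 0],
  ],
)

```text
time_s: 2.15
eef_pos: [0.4003, -0.3176, 0.0173]
eef_rot: [0.01, 0.986, 0.169, 0.005]
wrist_force: [0.6, -0.1, 0.7]
opening: 1.002
```

Request:
drive_tool(
  deltas=[
    [[0, 0.009, 0], 0],
    [[0, 0, 0], 0],
    [[0, 0, 0], 0],
  ],
)

```text
time_s: 2.45
eef_pos: [0.4017, -0.3105, 0.0213]
eef_rot: [0.013, 0.986, 0.169, 0.006]
wrist_force: [-0.2, -0.2, 0.2]
opening: 1.001
```

Request:
drive_tool(
  deltas=[
    [[-0.002, 0.002, -0.01], 0],
    [[0, 0, -0.008], 0],
    [[0, 0, 0], 0],
  ],
)

```text
time_s: 2.75
eef_pos: [0.4006, -0.3091, 0.0036]
eef_rot: [0.014, 0.985, 0.169, 0.007]
wrist_force: [-0.4, -0.2, 0.6]
opening: 0.998
```

```bash
python3 - <<'E'
from h import *
o=get_obs(); print(o['q'],o['dq'],o['eef_pos'],o['eef_rot'])
E
```

```text
[-8.91535576e-01  3.50552617e-01  1.93739952e+00 -1.51493283e-03
  8.21916668e-01  3.40567586e-01] [ 3.01321374e-03 -8.95184441e-03  2.67279489e-03 -2.41315111e-05
  4.92043669e-03 -1.00070515e-03] [ 0.40056977 -0.3091476   0.00361931] [0.01411825 0.9854854  0.16901665 0.00725061]
```

Request:
drive_tool(
  deltas=[
    [[0, 0, 0], 0],
    [[0, 0, 0], 0],
    [[0, 0, 0], 0],
    [[0, 0, 0], 0],
    [[0, 0, 0], 0],
    [[0, 0, 0], 0],
  ],
  gripper=0.0,
)

```text
time_s: 3.35
eef_pos: [0.4001, -0.3085, 0.0037]
eef_rot: [0.013, 0.986, 0.169, 0.007]
wrist_force: [-0.2, 0.6, -0.6]
opening: 0.612
```

Request:
drive_tool(
  deltas=[
    [[0, 0, 0.02], 0],
    [[0, 0, 0.04], 0],
    [[0, 0, 0.05], 0],
    [[0, 0.01, 0.05], 0],
    [[0.01, 0.03, 0.03], 0],
    [[0.02, 0.04, 0], 0],
    [[0.02, 0.04, 0], 0],
    [[0.02, 0.04, 0], 0],
    [[0.02, 0.04, 0], 0],
    [[0.02, 0.04, 0], 0],
  ],
)

```text
time_s: 4.35
eef_pos: [0.508, -0.0616, 0.1986]
eef_rot: [0.011, 0.987, 0.163, 0.007]
wrist_force: [0.8, -1.3, -2.5]
opening: 0.609
```

Request:
drive_tool(
  deltas=[
    [[0.02, 0.04, 0], 0],
    [[0.02, 0.04, 0], 0],
    [[0.02, 0.04, 0], 0],
    [[0.01, 0.04, 0], 0],
    [[0.01, 0.04, 0], 0],
    [[0.005, 0.03, 0], 0],
    [[0, 0.015, 0], 0],
    [[0, 0, 0], 0],
    [[0, 0, 0], 0],
  ],
)

```text
time_s: 5.25
eef_pos: [0.5924, 0.1997, 0.1919]
eef_rot: [0.011, 0.986, 0.167, 0.003]
wrist_force: [0.9, -0.7, -2.2]
opening: 0.61
```

```bash
python3 - <<'E'
from h import *
c=shot('wrist','w3'); o=get_obs(); print(o['eef_pos'],o['eef_rot'],o['opening'],proj(c,[.656,.187,.028]))
E
```

```text
[0.59234211 0.19936715 0.19188208] [0.0106282  0.98601122 0.16632154 0.00246124] 0.6093786237809227 [347.40194438 126.0203105 ]
```

View pics/w3.png

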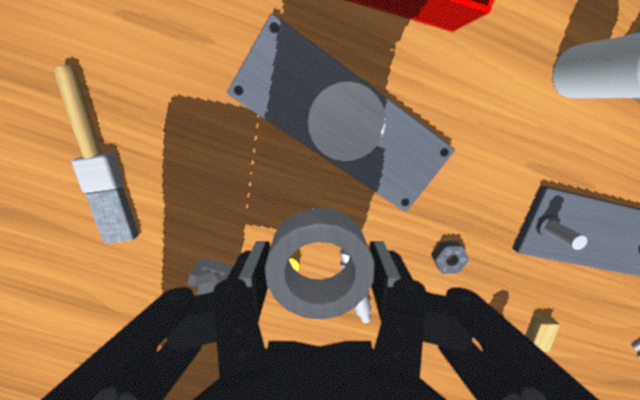

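```bash
python3 - <<'E'
from h import *
c=load('w3')
f=cv2.imread('pics/w3.png'); cv2.imwrite('pics/w3c.png',cv2.resize(f[5:225,215:465],None,fx=2.6,fy=2.6,interpolation=cv2.INTER_CUBIC))
Q=np.array([onz(c,*p,.016)[:2] for p in [(273,15),(453,151),(407,212),(228,94)]]);print(Q,Q.mean(0))
print(np.linalg.norm(Q[0]-Q[1]),np.linalg.norm(Q[1]-Q[2]))
e1=(Q[0]-Q[1]+Q[3]-Q[2]);print(np.arctan2(-e1[0],e1[1]))
print(onz(c,346,121,.028))
E
```

```text
[[0.73097485 0.29087884]
 [0.66942585 0.06427198]
 [0.58642488 0.083625  ]
 [0.64585334 0.31365939]] [0.65816973 0.1881088 ]
0.23481683683486448 0.08522734395275171
-0.25897928295210376
[0.66023752 0.1901446  0.028     ]
```

View pics/w3c.png

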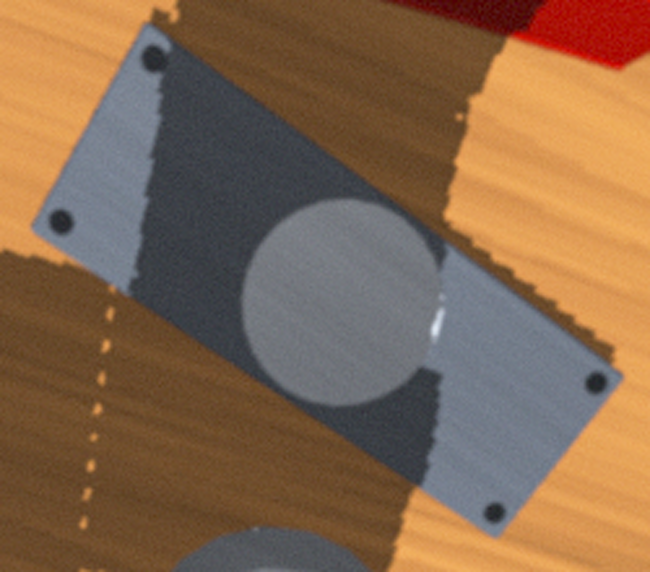

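Request:
drive_tool(
  deltas=[
    [[0.02, -0.004, 0], 0],
    [[0.025, -0.004, -0.01], 0],
    [[0.02, -0.002, -0.03], 0],
    [[0, 0, -0.03], 0],
    [[0, 0, -0.02], 0],
    [[0, 0, 0], 0],
    [[0, 0, 0], 0],
  ],
)

```text
time_s: 6.0
eef_pos: [0.6609, 0.1763, 0.1015]
eef_rot: [0.012, 0.987, 0.16, 0.003]
wrist_force: [0.0, 0.1, -2.8]
opening: 0.612
```

```bash
python3 - <<'E'
from h import *
c=shot('wrist','w4'); o=get_obs(); print(o['eef_pos'],o['eef_rot'],o['opening'],proj(c,[.66,.19,.028]))
s=shot('side','s4');t=shot('top','t4')
E
```

```text
[0.6607559  0.17620125 0.10153736] [0.01222786 0.98702211 0.16008259 0.00337527] 0.6108899067543391 [299.66448197 203.20312341]
```

View pics/w4.png

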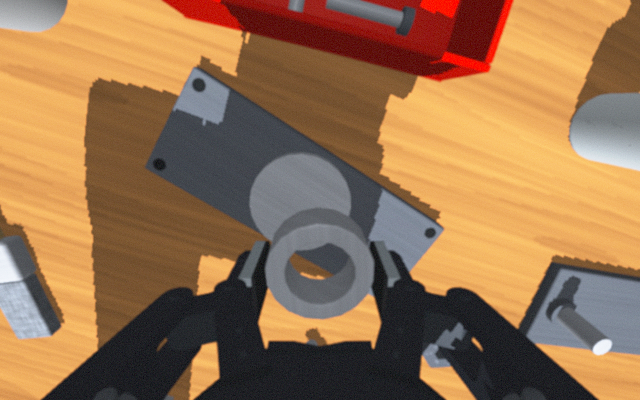

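Request:
drive_tool(
  deltas=[
    [[0, 0.013, 0], 0],
    [[0, 0, -0.02], 0],
    [[0, 0, -0.02], 0],
    [[0, 0, -0.01], 0],
    [[0, 0, 0], 0],
    [[0, 0, 0], 0],
  ],
)

```text
time_s: 6.75
eef_pos: [0.6659, 0.1963, 0.0606]
eef_rot: [0.012, 0.987, 0.162, 0.012]
wrist_force: [0.8, 0.5, -2.3]
opening: 0.609
```

Request:
drive_tool(
  deltas=[
    [[-0.006, -0.006, 0], 0],
    [[0, 0, -0.01], 0],
    [[0, 0, -0.006], 0],
    [[0, 0, 0], 0],
    [[0, 0, 0], 0],
  ],
)

```text
time_s: 7.25
eef_pos: [0.661, 0.19, 0.0464]
eef_rot: [0.012, 0.987, 0.161, 0.014]
wrist_force: [-0.3, -0.3, -2.8]
opening: 0.612
```

Request:
drive_tool(
  deltas=[
    [[-0.001, 0, -0.007], 0],
    [[0, 0, -0.004], 0],
    [[0, 0, -0.002], 0],
    [[0, 0, 0], 0],
    [[0, 0, 0], 0],
  ],
)

```text
time_s: 7.75
eef_pos: [0.66, 0.1899, 0.032]
eef_rot: [0.012, 0.987, 0.161, 0.014]
wrist_force: [1.0, 0.4, -1.9]
opening: 0.614
```

Request:
drive_tool(
  deltas=[
    [[0, 0, -0.002], 0],
    [[0, 0, 0], 0],
  ],
)

```text
time_s: 7.95
eef_pos: [0.6606, 0.1901, 0.0324]
eef_rot: [0.012, 0.987, 0.161, 0.014]
wrist_force: [0.5, 0.1, -2.2]
opening: 0.607
```

Request:
drive_tool(
  deltas=[
    [[0, 0, -0.003], 0],
    [[0, 0, -0.001], 0],
    [[0, 0, 0], 0],
  ],
)

```text
time_s: 8.25
eef_pos: [0.6618, 0.1903, 0.032]
eef_rot: [0.012, 0.987, 0.162, 0.015]
wrist_force: [0.2, -0.1, -1.9]
opening: 0.613
```

Request:
drive_tool(
  deltas=[
    [[-0.002, 0, -0.004], 0],
    [[0, 0, -0.003], 0],
    [[0, 0, 0], 0],
  ],
)

```text
time_s: 8.55
eef_pos: [0.6629, 0.1906, 0.0325]
eef_rot: [0.012, 0.987, 0.162, 0.018]
wrist_force: [0.4, -0.1, -3.1]
opening: 0.611
```

Request:
drive_tool(
  deltas=[
    [[-0.003, 0, 0], 0],
    [[0, 0, 0], 0],
    [[0, 0, 0], 0],
  ],
)

```text
time_s: 8.85
eef_pos: [0.6599, 0.1907, 0.0319]
eef_rot: [0.012, 0.987, 0.162, 0.019]
wrist_force: [-0.4, -0.1, 2.1]
opening: 0.613
```

```bash
python3 - <<'E'
from h import *
c=shot('wrist','w5'); o=get_obs(); print(o['q'],o['eef_pos'],o['eef_rot'],o['opening'],o['wrist_force'])
E
```

```text
[ 0.11986825  0.61785054  1.44904319 -0.02687507  1.0359926   1.37895057] [0.65993749 0.19071186 0.03192079] [0.01237992 0.98657655 0.16172693 0.01891702] 0.6129948350692003 [-0.61791367 -0.22576684  2.22032927]
```

View pics/w5.png

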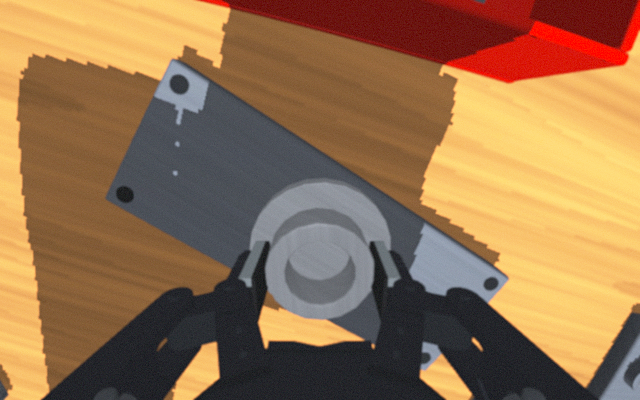

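Request:
drive_tool(
  deltas=[
    [[0, 0, 0], 0],
    [[0, 0, 0], 0],
    [[0, 0, 0], 0],
    [[0, 0, 0], 0],
  ],
  gripper=1.0,
)

```text
time_s: 9.3
eef_pos: [0.6605, 0.1907, 0.0316]
eef_rot: [0.012, 0.987, 0.162, 0.019]
wrist_force: [0.6, 0.1, -0.1]
opening: 0.997
```

Request:
drive_tool(
  deltas=[
    [[0, 0, 0.02], 0],
    [[0, 0, 0.03], 0],
    [[-0.02, 0, 0.04], 0],
    [[-0.03, 0, 0.04], 0],
    [[-0.03, 0, 0.03], 0],
    [[0, 0, 0], 0],
  ],
)

```text
time_s: 9.9
eef_pos: [0.5764, 0.1897, 0.1944]
eef_rot: [0.012, 0.987, 0.161, 0.018]
wrist_force: [0.6, 1.2, 1.1]
opening: 0.995
```

```bash
python3 - <<'E'
from h import *
c=shot('wrist','w6'); o=get_obs(); print(o['q'],o['eef_pos'],o['eef_rot'])
t=shot('top','t6')
f=c['frame'];cv2.imwrite('pics/w6c.png',cv2.resize(f[40:260,230:480,::-1],None,fx=2.6,fy=2.6,interpolation=cv2.INTER_CUBIC))
E
```

```text
[ 0.13463195  0.26673407  1.58513549 -0.02514629  1.25460894  1.38942422] [0.57712344 0.18935745 0.19263212] [0.01242329 0.98673135 0.16096174 0.0172692 ]
```

View pics/w6c.png

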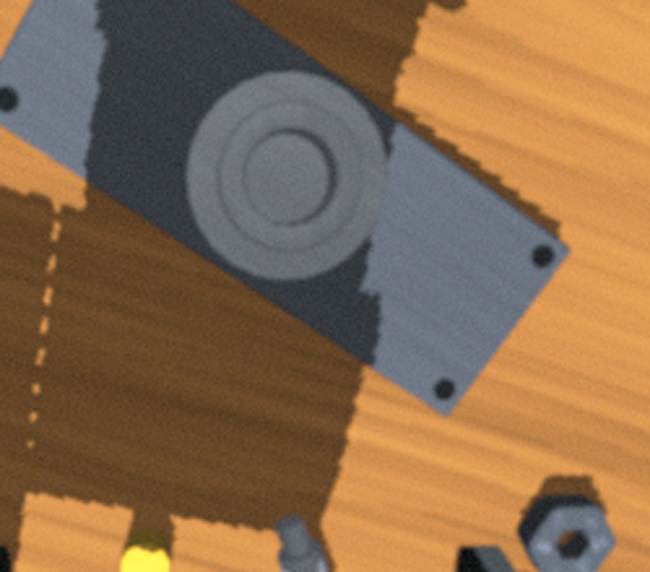

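View pics/w6.png

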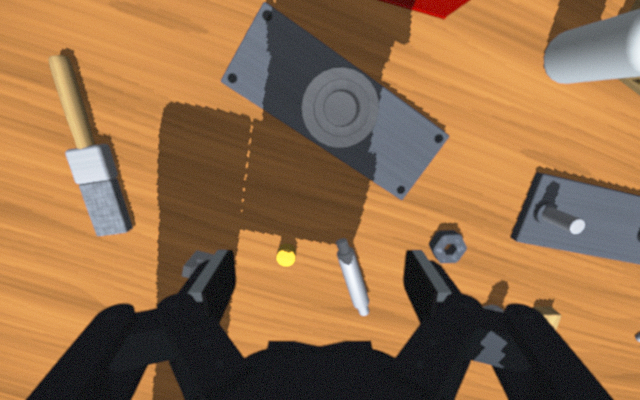

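```bash
python3 - <<'E'
from h import *
c=load('w6'); a=(340.4,107.3)
print(onz(c,*a,.028),onz(c,*a,.052))
t=load('t6');cv2.imwrite('pics/t6c.png',cv2.resize(t['frame'][100:200,190:300,::-1],None,fx=6,fy=6,interpolation=cv2.INTER_CUBIC))
E
```

```text
[0.66023214 0.18936022 0.028     ] [0.65903036 0.19150256 0.052     ]
```

View pics/t6c.png

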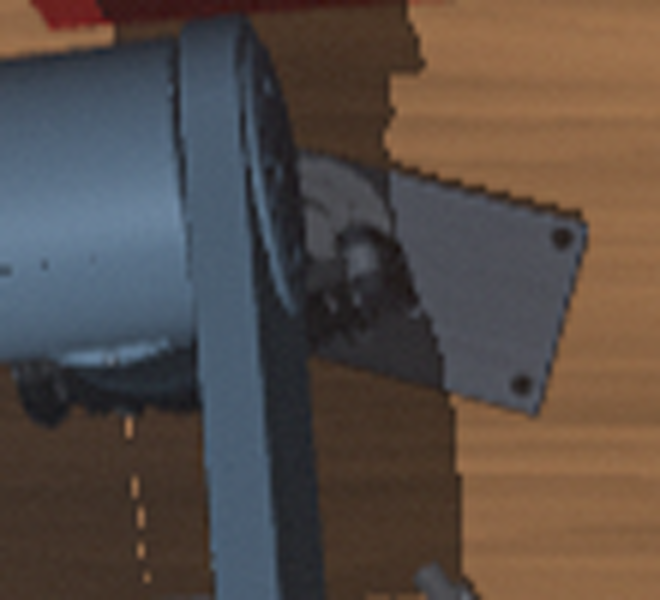

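Request:
drive_tool(
  deltas=[
    [[-0.04, 0.01, 0], -0.08],
    [[-0.04, 0.02, 0], -0.08],
    [[-0.04, 0.02, 0], -0.08],
    [[-0.04, 0.02, 0], -0.08],
    [[-0.04, 0.01, 0], 0],
    [[-0.03, 0, -0.01], 0],
    [[0, 0, 0], 0],
    [[0, 0, 0], 0],
  ],
)

```text
time_s: 10.8
eef_pos: [0.3397, 0.2673, 0.1665]
eef_rot: [0.018, 1.0, -0.008, 0.005]
wrist_force: [0.6, 0.9, 0.0]
opening: 1.002
```

```bash
python3 - <<'E'
from h import *
c=shot('wrist','w7'); o=get_obs(); print(o['eef_pos'],o['eef_rot'])
E
```

```text
[0.33948008 0.26709463 0.16625187] [ 0.01836606  0.99978974 -0.00819303  0.00400375]
```

View pics/w7.png

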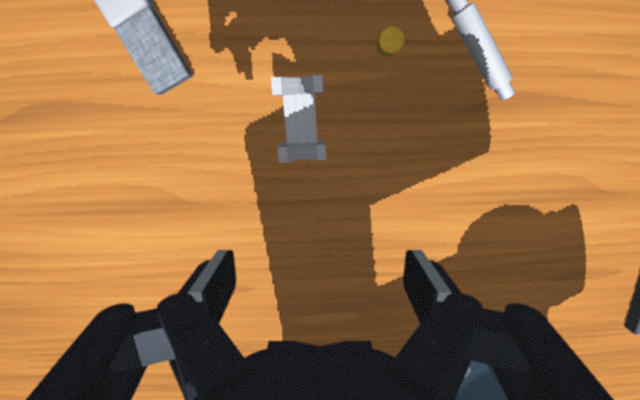

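```bash
python3 - <<'E'
from h import *
c=load('w7')
f=c['frame'];cv2.imwrite('pics/w7c.png',cv2.resize(f[60:180,250:350,::-1],None,fx=5,fy=5,interpolation=cv2.INTER_CUBIC))
E
```

```text
(no output)
```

View pics/w7c.png

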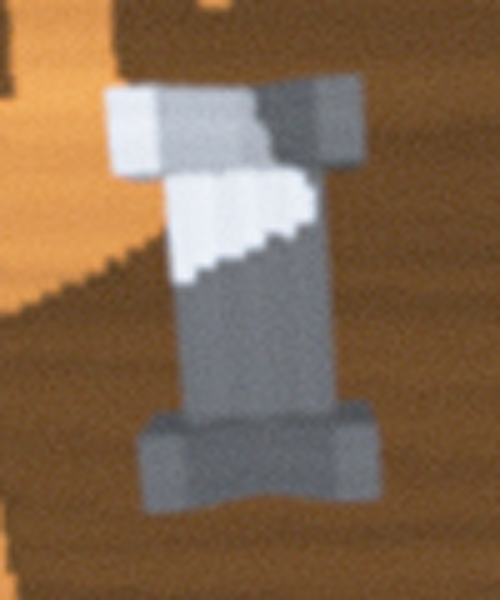

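```bash
python3 - <<'E'
from h import *
c=load('w7')
Q=np.array([onz(c,250+x/5,60+y/5,.04)[:2] for x,y in [(107,90),(362,77),(382,497),(148,513)]]);print(Q,Q.mean(0))
print(np.linalg.norm(Q[0]-Q[3]),np.linalg.norm(Q[0]-Q[1]),np.linalg.norm(Q[2]-Q[3]))
d=Q[0]+Q[1]-Q[2]-Q[3];print(np.arctan2(d[1],d[0]))
B=[onz(c,250+x/5,60+y/5,.016)[:2] for x,y in [(167,185),(325,185),(333,408),(185,418)]];print(B,np.mean(B,0))
E
```

```text
[[0.44062265 0.30218811]
 [0.44206532 0.25815334]
 [0.36863911 0.25538747]
 [0.36665026 0.29907627]] [0.40449434 0.2787013 ]
0.07403781169852376 0.0440583911394836 0.04373404457879828
0.03985513771492144
[array([0.42552631, 0.29451715]), array([0.42501531, 0.26433629]), array([0.38255342, 0.2635964 ]), array([0.38120712, 0.2931415 ])] [0.40357554 0.27889783]
```

Request:
drive_tool(
  deltas=[
    [[0.03, 0.006, 0], 0.056],
    [[0.03, 0.006, 0], 0],
    [[0.005, 0, -0.03], 0],
    [[0, 0, -0.03], 0],
    [[0, 0, -0.02], 0],
    [[0, 0, 0], 0],
    [[0, 0, 0], 0],
  ],
)

```text
time_s: 11.55
eef_pos: [0.419, 0.2775, 0.0825]
eef_rot: [0.018, 1.0, 0.017, 0.006]
wrist_force: [-0.3, 0.6, 0.4]
opening: 0.999
```

```bash
python3 - <<'E'
from h import *
c=shot('wrist','w8'); o=get_obs(); print(o['eef_pos'],o['eef_rot'])
E
```

```text
[0.41882212 0.27749489 0.08268884] [0.01811551 0.99967724 0.01665516 0.00631197]
```

View pics/w8.png

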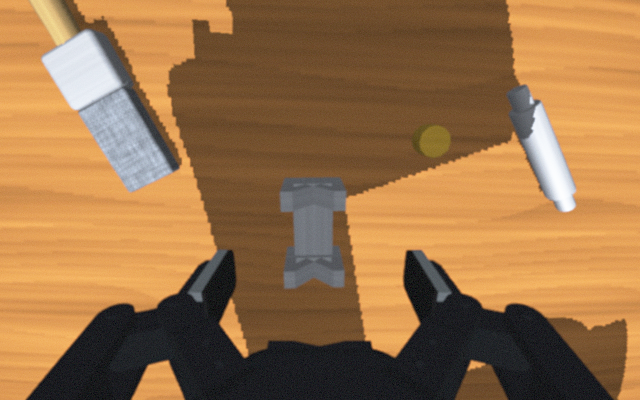

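```bash
python3 - <<'E'
from h import *
c=load('w8')
Q=np.array([onz(c,*p,.04)[:2] for p in [(281,180),(345,179),(344,286),(284,288)]]);print(Q,Q.mean(0)); d=Q[0]+Q[1]-Q[2]-Q[3];print(np.arctan2(d[1],d[0]))
f=c['frame'];cv2.imwrite('pics/w8c.png',cv2.resize(f[165:305,260:370,::-1],None,fx=4,fy=4,interpolation=cv2.INTER_CUBIC))
E
```

```text
[[0.44881669 0.30183017]
 [0.45047926 0.25987571]
 [0.36894556 0.25576164]
 [0.36687271 0.30017751]] [0.40877856 0.27941126]
0.035260697628153106
```

View pics/w8c.png

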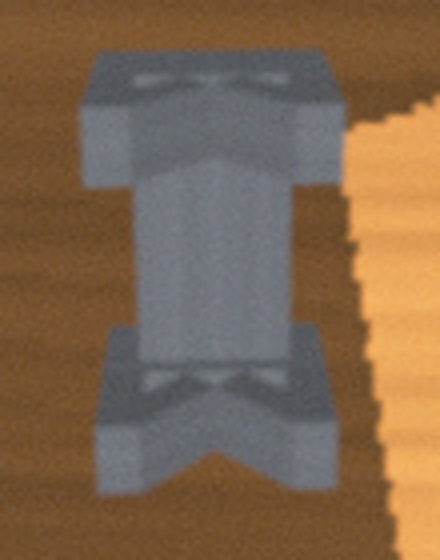

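```bash
python3 - <<'E'
from h import *
c=load('w8')
Q=np.array([onz(c,260+x/4,165+y/4,.04)[:2] for x,y in [(80,105),(344,103),(337,488),(97,494)]]);print(Q,Q.mean(0)); d=Q[0]+Q[1]-Q[2]-Q[3];print(np.arctan2(d[1],d[0]))
E
```

```text
[[0.44115001 0.30252813]
 [0.44246086 0.25873641]
 [0.36808126 0.25552296]
 [0.36644358 0.29999556]] [0.40453393 0.27919577]
0.03852257628103286
```

Request:
drive_tool(
  deltas=[
    [[-0.0145, 0.001, 0], 0.005],
    [[0, 0, 0], 0],
    [[0, 0, -0.03], 0],
    [[0, 0, -0.02], 0],
    [[0, 0, 0], 0],
    [[0, 0, 0], 0],
  ],
)

```text
time_s: 12.2
eef_pos: [0.4072, 0.2811, 0.0387]
eef_rot: [0.016, 1.0, 0.02, 0.013]
wrist_force: [0.8, -0.2, 0.3]
opening: 0.999
```

Request:
drive_tool(
  deltas=[
    [[-0.003, -0.002, -0.015], 0],
    [[0, 0, -0.012], 0],
    [[0, 0, -0.004], 0],
    [[0, 0, 0], 0],
  ],
)

```text
time_s: 12.6
eef_pos: [0.4075, 0.2809, 0.0115]
eef_rot: [0.014, 1.0, 0.02, 0.016]
wrist_force: [-0.9, -0.2, 0.7]
opening: 0.999
```

Request:
drive_tool(
  deltas=[
    [[-0.004, -0.002, -0.004], 0],
    [[0, 0, -0.003], 0],
    [[0, 0, 0], 0],
  ],
)

```text
time_s: 12.9
eef_pos: [0.4043, 0.2792, 0.0053]
eef_rot: [0.014, 1.0, 0.021, 0.017]
wrist_force: [-0.4, -0.4, 0.6]
opening: 0.999
```

Request:
drive_tool(
  deltas=[
    [[0, 0, 0], 0],
    [[0, 0, 0], 0],
    [[0, 0, 0], 0],
    [[0, 0, 0], 0],
    [[0, 0, 0], 0],
    [[0, 0, 0], 0],
    [[0, 0, 0], 0],
  ],
  gripper=0.0,
)

```text
time_s: 13.6
eef_pos: [0.4049, 0.2796, 0.0061]
eef_rot: [0.014, 1.0, 0.02, 0.018]
wrist_force: [0.0, 0.6, -0.1]
opening: 0.329
```

Request:
drive_tool(
  deltas=[
    [[0, 0, 0.02], 0],
    [[0, 0, 0.04], 0],
    [[0, 0, 0.05], 0],
    [[0, 0, 0.05], 0.14],
    [[0.01, -0.03, 0.03], 0.14],
    [[0.02, -0.04, 0], 0.14],
    [[0.02, -0.04, 0], 0.14],
    [[0.02, -0.04, 0], 0.14],
    [[0.02, -0.04, 0], 0.14],
    [[0.02, -0.04, 0], 0.14],
  ],
)

```text
time_s: 14.6
eef_pos: [0.4976, 0.0651, 0.1976]
eef_rot: [0.01, 0.88, 0.475, 0.019]
wrist_force: [1.0, 0.2, -3.1]
opening: 0.33
```

Request:
drive_tool(
  deltas=[
    [[0.02, -0.04, 0], 0.14],
    [[0.02, -0.04, 0], 0.14],
    [[0.02, -0.04, 0], 0.14],
    [[0.02, -0.04, 0], 0.1],
    [[0.02, -0.03, 0], 0],
    [[0, -0.02, 0], 0],
    [[0, 0, 0], 0],
    [[0, 0, 0], 0],
  ],
)

```text
time_s: 15.4
eef_pos: [0.5951, -0.1564, 0.1894]
eef_rot: [-0.001, 0.726, 0.688, 0.017]
wrist_force: [-0.3, -0.4, -3.4]
opening: 0.329
```

```bash
python3 - <<'E'
from h import *
c=shot('wrist','w9'); o=get_obs(); print(o['eef_pos'],o['eef_rot'],2*np.arctan2(o['eef_rot'][2],o['eef_rot'][1]))
E
```

```text
[ 0.5949353  -0.15615124  0.18930144] [-5.18726767e-04  7.25370687e-01  6.88148206e-01  1.70042340e-02] 1.5181420875946092
```

View pics/w9.png

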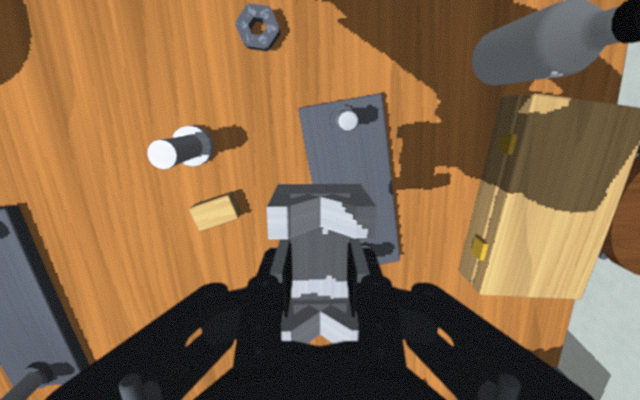

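Request:
drive_tool(
  deltas=[
    [[0.01, -0.04, 0], 0.09],
    [[0.01, -0.04, 0], 0.08],
    [[0, -0.02, 0], 0],
    [[0, 0, 0], 0],
    [[0, 0, 0], 0],
  ],
)

```text
time_s: 15.95
eef_pos: [0.6143, -0.2504, 0.1877]
eef_rot: [-0.005, 0.659, 0.752, 0.017]
wrist_force: [0.8, -0.3, -3.5]
opening: 0.328
```

```bash
python3 - <<'E'
from h import *
c=shot('wrist','w10'); o=get_obs(); print(o['eef_pos'],o['eef_rot'],2*np.arctan2(o['eef_rot'][2],o['eef_rot'][1]))
f=c['frame'];cv2.imwrite('pics/w10c.png',cv2.resize(f[0:240,200:460,::-1],None,fx=2.5,fy=2.5,interpolation=cv2.INTER_CUBIC))
E
```

```text
[ 0.61426428 -0.25017199  0.18768083] [-0.00491567  0.65838323  0.75247473  0.01700425] 1.7039810715537256
```

View pics/w10.png

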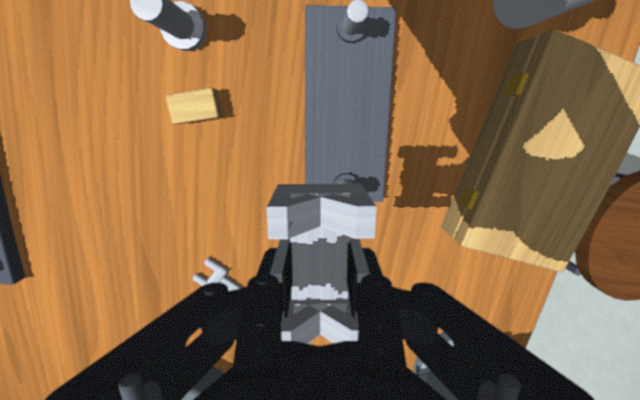

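View pics/w10c.png

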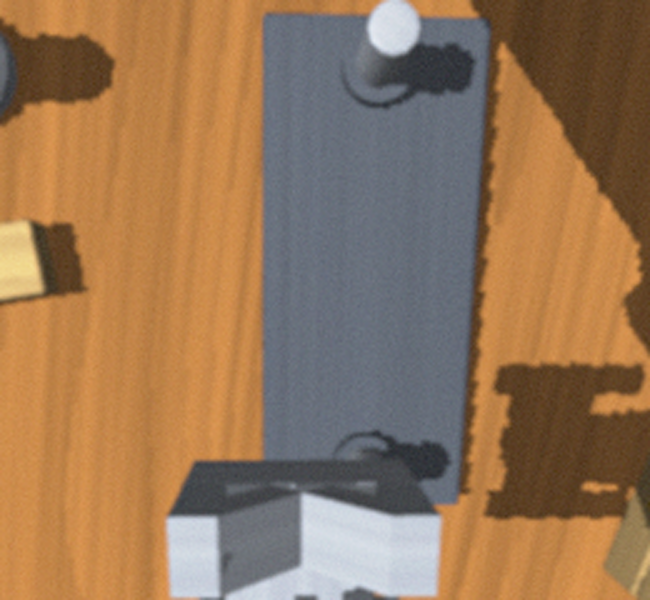

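```bash
python3 - <<'E'
from h import *
c=load('w10')
def P(x,y,z): return onz(c,200+x/2.5,y/2.5,z)[:2]
a,b,d=P(264,14,.014),P(489,20,.014),P(459,503,.014);e=a+d-b
print(a,b,d,'ctr',(a+d)/2,np.linalg.norm(a-b),np.linalg.norm(b-d))
y=(b-d)/np.linalg.norm(b-d);print('yaw',np.arctan2(-y[0],y[1]), np.arctan2(-(P(264,14,.014)-P(265,450,.014))[0],(P(264,14,.014)-P(265,450,.014))[1]))
p=P(394,27,.064);print('post',p,'ctr from post',p-.08*y)
E
```

```text
[ 0.58137869 -0.07847007] [ 0.66881684 -0.06797418] [ 0.69403252 -0.26409926] ctr [ 0.6377056  -0.17128466] 0.08806584788867111 0.19773941756250013
yaw 0.12786792604494832 0.12330137977315446
post [ 0.62748012 -0.09191402] ctr from post [ 0.63768171 -0.1712609 ]
```

Request:
drive_tool(
  deltas=[
    [[0.01, 0.03, 0], -0.01],
    [[0.01, 0.03, 0], 0],
    [[0.003, 0.015, -0.02], 0],
    [[0, 0, -0.03], 0],
    [[0, 0, -0.02], 0],
    [[0, 0, 0], 0],
    [[0, 0, 0], 0],
  ],
)

```text
time_s: 16.7
eef_pos: [0.6375, -0.1597, 0.1186]
eef_rot: [-0.005, 0.658, 0.752, 0.018]
wrist_force: [0.4, 0.2, -2.5]
opening: 0.331
```

Request:
drive_tool(
  deltas=[
    [[0, -0.0115, 0], -0.01],
    [[0, 0, -0.02], 0],
    [[0, 0, -0.02], 0],
    [[0, 0, 0], 0],
    [[0, 0, 0], 0],
  ],
)

```text
time_s: 17.2
eef_pos: [0.6419, -0.176, 0.0866]
eef_rot: [0.002, 0.663, 0.748, 0.019]
wrist_force: [0.1, 1.1, -2.5]
opening: 0.326
```

```bash
python3 - <<'E'
from h import *
c=shot('wrist','w11'); o=get_obs(); print(o['eef_pos'],o['eef_rot'],2*np.arctan2(o['eef_rot'][2],o['eef_rot'][1]))
E
```

```text
[ 0.6418178  -0.17603869  0.08662059] [0.00192456 0.66287385 0.74847594 0.01945048] 1.6919531862225055
```

View pics/w11.png

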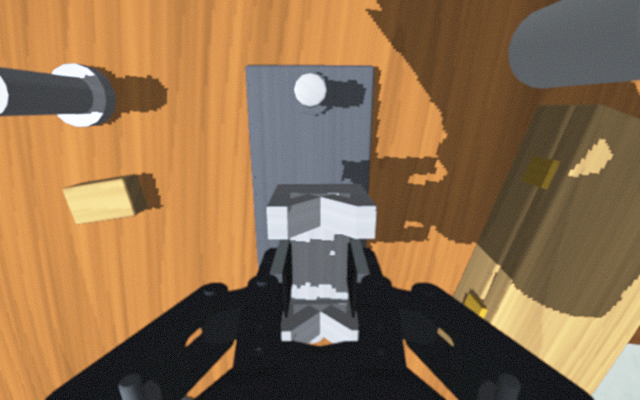

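```bash
python3 - <<'E'
from h import *
c=load('w11')
a,b,p=onz(c,247,66,.014),onz(c,374,67,.014),onz(c,310,89.5,.064); print(a,b,p,np.linalg.norm(a-b))
y=np.array([-np.sin(.122),np.cos(.122)]);print((a+b)[:2]/2-.1*y,p[:2]-.08*y)
E
```

```text
[ 0.58226417 -0.0780675   0.014     ] [ 0.66947303 -0.06786915  0.014     ] [ 0.62731772 -0.09152862  0.064     ] 0.08780313614973415
[ 0.63803836 -0.17222505] [ 0.63705353 -0.170934  ]
```

Both estimates put the shoe centre at (0.6375,-0.1715). Correcting toward that and descending.

Request:
drive_tool(
  deltas=[
    [[-0.0045, 0.0045, 0], 0],
    [[0, 0, -0.02], 0],
    [[0, 0, -0.015], 0],
    [[0, 0, 0], 0],
    [[0, 0, 0], 0],
  ],
)

```text
time_s: 17.75
eef_pos: [0.6395, -0.1725, 0.0566]
eef_rot: [0.006, 0.663, 0.748, 0.021]
wrist_force: [-0.0, 0.2, -2.9]
opening: 0.329
```

Request:
drive_tool(
  deltas=[
    [[-0.003, 0.001, -0.015], 0],
    [[0, 0, -0.01], 0],
    [[0, 0, -0.004], 0],
    [[0, 0, 0], 0],
    [[0, 0, 0], 0],
  ],
)

```text
time_s: 18.25
eef_pos: [0.6367, -0.1715, 0.0262]
eef_rot: [0.006, 0.663, 0.748, 0.021]
wrist_force: [0.0, 0.0, -3.1]
opening: 0.33
```

Request:
drive_tool(
  deltas=[
    [[0.001, 0, -0.003], 0],
    [[0, 0, -0.002], 0],
    [[0, 0, -0.001], 0],
    [[0, 0, 0], 0],
  ],
)

```text
time_s: 18.65
eef_pos: [0.6385, -0.1719, 0.0209]
eef_rot: [0.007, 0.663, 0.748, 0.021]
wrist_force: [-1.2, 0.2, -3.0]
opening: 0.332
```

Request:
drive_tool(
  deltas=[
    [[-0.001, 0, -0.002], 0],
    [[0, 0, -0.001], 0],
    [[0, 0, 0], 0],
  ],
)

```text
time_s: 18.95
eef_pos: [0.6388, -0.172, 0.0209]
eef_rot: [0.008, 0.663, 0.749, 0.022]
wrist_force: [-0.5, 0.6, -1.4]
opening: 0.331
```

Contact: the wrist load is dropping. Releasing.

Request:
drive_tool(
  deltas=[
    [[0, 0, 0], 0],
    [[0, 0, 0], 0],
    [[0, 0, 0], 0],
    [[0, 0, 0], 0],
    [[0, 0, 0], 0],
  ],
  gripper=1.0,
)

```text
time_s: 19.45
eef_pos: [0.6406, -0.173, 0.0222]
eef_rot: [0.01, 0.663, 0.748, 0.022]
wrist_force: [-0.8, 0.2, 0.4]
opening: 0.997
```

Request:
drive_tool(
  deltas=[
    [[0, 0, 0.02], 0],
    [[0, 0, 0.04], 0],
    [[0, 0, 0.04], 0],
    [[0, -0.03, 0.04], 0],
    [[0, -0.03, 0.02], 0],
    [[0, -0.02, 0], 0],
    [[0, 0, 0], 0],
    [[0, 0, 0], 0],
  ],
)

```text
time_s: 20.25
eef_pos: [0.6372, -0.2534, 0.1842]
eef_rot: [0.008, 0.662, 0.749, 0.021]
wrist_force: [0.2, 0.7, -0.6]
opening: 1.003
```

```bash
python3 - <<'E'
from h import *
c=shot('wrist','w12'); o=get_obs(); print(o['eef_pos'],o['eef_rot'],2*np.arctan2(o['eef_rot'][2],o['eef_rot'][1]))
f=c['frame'];cv2.imwrite('pics/w12c.png',cv2.resize(f[20:260,200:460,::-1],None,fx=2.5,fy=2.5,interpolation=cv2.INTER_CUBIC))
E
```

```text
[ 0.63684583 -0.25305243  0.18347056] [0.0070151  0.66236518 0.74885349 0.02101444] 1.6932157247251942
```

View pics/w12c.png

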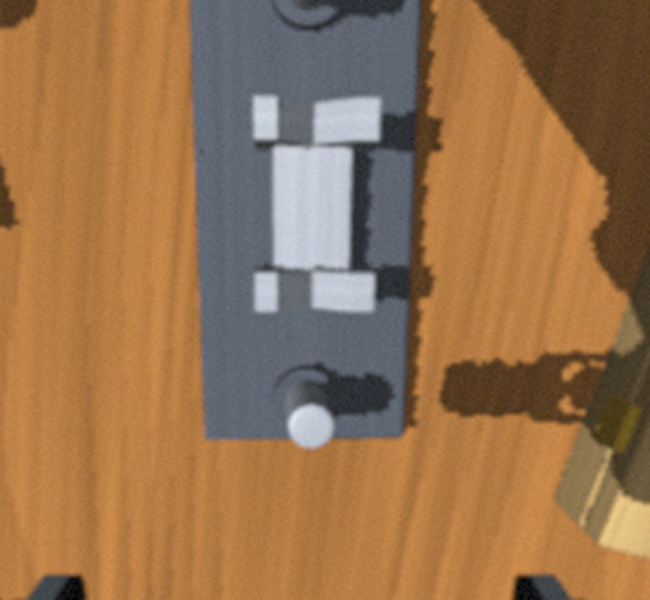

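```bash
python3 - <<'E'
from h import *
c=load('w12')
def P(x,y,z): return onz(c,200+x/2.5,20+y/2.5,z)[:2]
Q=np.array([P(*p,.054) for p in [(253,96),(380,97),(375,312),(254,312)]]);print(Q.mean(0),np.linalg.norm(Q[0]-Q[3]),np.linalg.norm(Q[0]-Q[1]))
d=Q[0]+Q[1]-Q[2]-Q[3];print('ang from shoe y', np.arctan2(-d[0],d[1]))
a,b=P(206,438,.014),P(404,437,.014);y=np.array([-np.sin(.122),np.cos(.122)]);print((a+b)/2+.1*y,P(310,426,.064)+.08*y)
E
```

```text
[ 0.6391362  -0.17223828] 0.07438840130708137 0.04415021777789756
ang from shoe y 0.11809375972623287
[ 0.63753002 -0.17037774] [ 0.63667776 -0.17118613]
```

Request:
drive_tool(
  deltas=[
    [[-0.02, 0.03, 0], -0.1],
    [[-0.025, 0.035, 0], -0.13],
    [[-0.025, 0.035, 0], -0.13],
    [[-0.025, 0.035, 0], -0.13],
    [[-0.025, 0.035, 0], -0.13],
    [[-0.025, 0.035, 0], -0.13],
    [[-0.025, 0.035, 0], -0.13],
    [[-0.02, 0.025, 0], -0.1],
    [[-0.01, 0.02, 0], -0.07],
    [[0, 0, 0], 0],
  ],
)

```text
time_s: 21.3
eef_pos: [0.4143, 0.0535, 0.1628]
eef_rot: [0.003, 0.954, 0.299, 0.008]
wrist_force: [-0.6, 0.1, 0.3]
opening: 1.001
```

Request:
drive_tool(
  deltas=[
    [[0, 0, 0], 0],
    [[0, 0, 0], 0],
  ],
)

```text
time_s: 21.5
eef_pos: [0.4132, 0.0544, 0.1613]
eef_rot: [0.002, 0.953, 0.301, 0.007]
wrist_force: [0.2, -0.5, -0.2]
opening: 1.001
```

```bash
python3 - <<'E'
from h import *
c=shot('wrist','w13'); o=get_obs(); print(o['eef_pos'],o['eef_rot'],2*np.arctan2(o['eef_rot'][2],o['eef_rot'][1]))
E
```

```text
[0.4133169  0.05419395 0.16130061] [0.00247808 0.95357825 0.30106416 0.00653839] 0.611632221889675
```

View pics/w13.png

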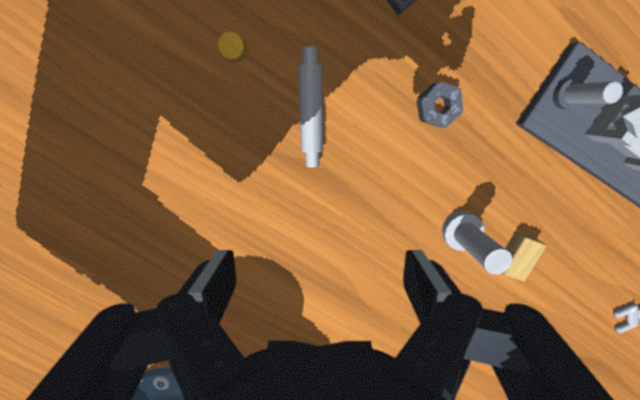

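```bash
python3 - <<'E'
from h import *
c=load('w13')
for a,b,z in [((310,47),(313,167),.011),((310.5,63),(312,153),.015)]:
    p,q=onz(c,*a,z)[:2],onz(c,*b,z)[:2];print((p+q)/2,np.linalg.norm(p-q),np.arctan2(*(p-q)[::-1]))
# punch
print('punch',onz(c,498,262,.076),onz(c,466,230,.012))
E
```

```text
[0.46981611 0.10148213] 0.1121592059301064 0.6307792557093254
[0.46997514 0.10185604] 0.08294418700311489 0.6218800179978611
punch [ 0.46017019 -0.11120146  0.076     ] [ 0.46377574 -0.11023898  0.012     ]
```

Request:
drive_tool(
  deltas=[
    [[0.028, 0.024, -0.01], 0.015],
    [[0.024, 0.021, -0.03], 0],
    [[0, 0, -0.03], 0],
    [[0, 0, 0], 0],
    [[0, 0, 0], 0],
  ],
)

```text
time_s: 22.05
eef_pos: [0.4718, 0.0965, 0.0903]
eef_rot: [0.004, 0.952, 0.307, 0.009]
wrist_force: [0.0, -0.1, -0.1]
opening: 0.997
```

```bash
python3 - <<'E'
from h import *
c=shot('wrist','w14'); o=get_obs(); print(o['eef_pos'],o['eef_rot'],2*np.arctan2(o['eef_rot'][2],o['eef_rot'][1]))
E
```

```text
[0.47139393 0.09642376 0.09030164] [0.00368562 0.9518538  0.30641775 0.00830208] 0.6228815049120352
```

View pics/w14.png

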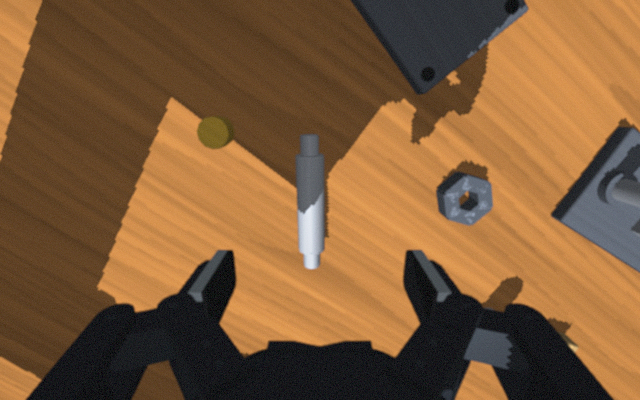

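```bash
python3 - <<'E'
from h import *
c=load('w14')
for a,b,z in [((309.5,135),(312,268),.011),((310,155),(312,252),.015)]:
    p,q=onz(c,*a,z)[:2],onz(c,*b,z)[:2];print((p+q)/2,np.linalg.norm(p-q),np.arctan2(*(p-q)[::-1]))
E
```

```text
[0.46825637 0.10096477] 0.11309810646777274 0.6321254123792679
[0.46963626 0.10165078] 0.08108733229192773 0.6340609563075327
```

Request:
drive_tool(
  deltas=[
    [[-0.0015, 0.005, 0], 0],
    [[0, 0, -0.025], 0],
    [[0, 0, -0.025], 0],
    [[0, 0, 0], 0],
    [[0, 0, 0], 0],
  ],
)

```text
time_s: 22.6
eef_pos: [0.4748, 0.1005, 0.0471]
eef_rot: [0.006, 0.952, 0.305, 0.014]
wrist_force: [0.7, 0.2, 0.8]
opening: 0.999
```

Request:
drive_tool(
  deltas=[
    [[-0.006, 0.001, -0.015], 0.01],
    [[0, 0, -0.015], 0],
    [[0, 0, -0.008], 0],
    [[0, 0, 0], 0],
    [[0, 0, 0], 0],
  ],
)

```text
time_s: 23.1
eef_pos: [0.4746, 0.1014, 0.0164]
eef_rot: [0.008, 0.951, 0.31, 0.02]
wrist_force: [0.4, 1.3, -0.1]
opening: 1.003
```

Request:
drive_tool(
  deltas=[
    [[-0.005, 0, -0.007], 0],
    [[0, 0, -0.004], 0],
    [[0, 0, 0], 0],
    [[0, 0, 0], 0],
  ],
)

```text
time_s: 23.5
eef_pos: [0.4706, 0.1014, 0.0064]
eef_rot: [0.008, 0.951, 0.31, 0.022]
wrist_force: [0.3, 0.4, 0.3]
opening: 1.005
```

Request:
drive_tool(
  deltas=[
    [[-0.001, 0, -0.003], 0],
    [[0, 0, 0], 0],
    [[0, 0, 0], 0],
  ],
)

```text
time_s: 23.8
eef_pos: [0.4696, 0.1014, 0.0033]
eef_rot: [0.008, 0.951, 0.31, 0.022]
wrist_force: [-0.4, -0.8, -0.4]
opening: 0.999
```

Request:
drive_tool(
  deltas=[
    [[0, 0, 0], 0],
    [[0, 0, 0], 0],
    [[0, 0, 0], 0],
    [[0, 0, 0], 0],
    [[0, 0, 0], 0],
    [[0, 0, 0], 0],
    [[0, 0, 0], 0],
    [[0, 0, 0], 0],
  ],
  gripper=0.0,
)

```text
time_s: 24.6
eef_pos: [0.4702, 0.1013, 0.0037]
eef_rot: [0.009, 0.95, 0.31, 0.022]
wrist_force: [-0.7, -0.4, 0.6]
opening: 0.233
```

Request:
drive_tool(
  deltas=[
    [[0, 0, 0.02], 0],
    [[0, 0, 0.04], 0],
    [[0, 0, 0.05], 0],
    [[0.01, -0.02, 0.03], 0.12],
    [[0.02, -0.03, 0], 0.13],
    [[0.025, -0.04, 0], 0.13],
    [[0.025, -0.04, 0], 0.13],
    [[0.025, -0.04, 0], 0.13],
    [[0.02, -0.04, 0], 0.13],
    [[0.02, -0.03, 0], 0.13],
  ],
)

```text
time_s: 25.6
eef_pos: [0.6087, -0.1421, 0.1433]
eef_rot: [-0.002, 0.706, 0.708, 0.017]
wrist_force: [0.5, 0.9, -2.6]
opening: 0.233
```

Request:
drive_tool(
  deltas=[
    [[0.01, -0.02, 0], 0.1],
    [[0, -0.01, 0], 0],
    [[0, 0, 0], 0],
    [[0, 0, 0], 0],
  ],
)

```text
time_s: 26.0
eef_pos: [0.6179, -0.1769, 0.1391]
eef_rot: [-0.006, 0.671, 0.741, 0.016]
wrist_force: [-1.0, 1.4, -2.2]
opening: 0.229
```

```bash
python3 - <<'E'
from h import *
c=shot('wrist','w15'); o=get_obs(); print(o['eef_pos'],o['eef_rot'],2*np.arctan2(o['eef_rot'][2],o['eef_rot'][1]))
E
```

```text
[ 0.61768295 -0.17666629  0.13903446] [-0.00595514  0.67100997  0.74124617  0.01625648] 1.6701810982306484
```

View pics/w15.png

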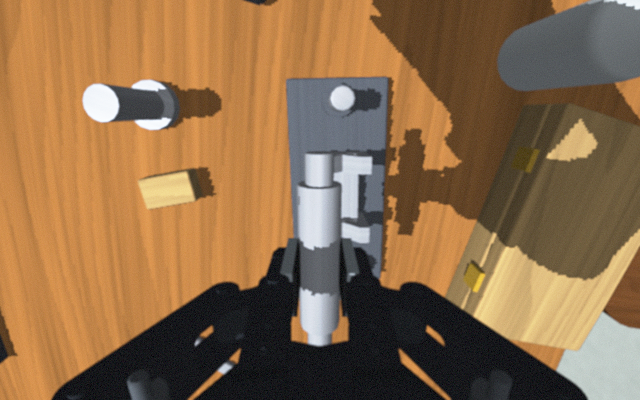

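Request:
drive_tool(
  deltas=[
    [[0.018, 0.004, 0], 0.02],
    [[0, 0, -0.02], 0],
    [[0, 0, -0.02], 0],
    [[0, 0, 0], 0],
    [[0, 0, 0], 0],
  ],
)

```text
time_s: 26.55
eef_pos: [0.6348, -0.1649, 0.0998]
eef_rot: [-0.007, 0.663, 0.749, 0.017]
wrist_force: [0.9, -0.9, -1.9]
opening: 0.227
```

```bash
python3 - <<'E'
from h import *
c=shot('wrist','w16'); s=shot('side','s16'); o=get_obs(); print(o['eef_pos'],o['eef_rot'],2*np.arctan2(o['eef_rot'][2],o['eef_rot'][1]))
cv2.imwrite('pics/s16c.png',cv2.resize(s['frame'][120:220,260:380,::-1],None,fx=5,fy=5,interpolation=cv2.INTER_CUBIC))
E
```

```text
[ 0.63493294 -0.16523393  0.10007446] [-0.00647752  0.66271619  0.74865758  0.01664698] 1.6924301807664113
```

View pics/w16.png

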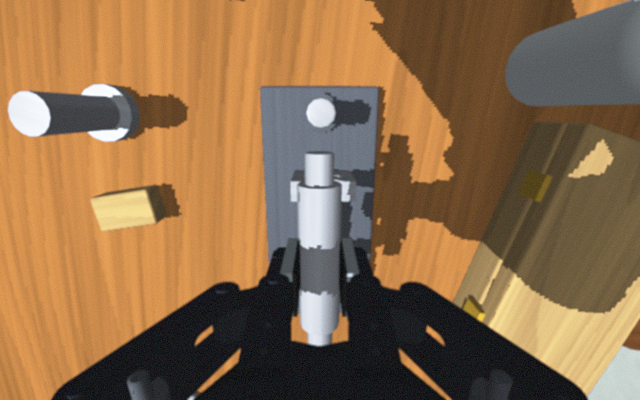

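View pics/s16c.png

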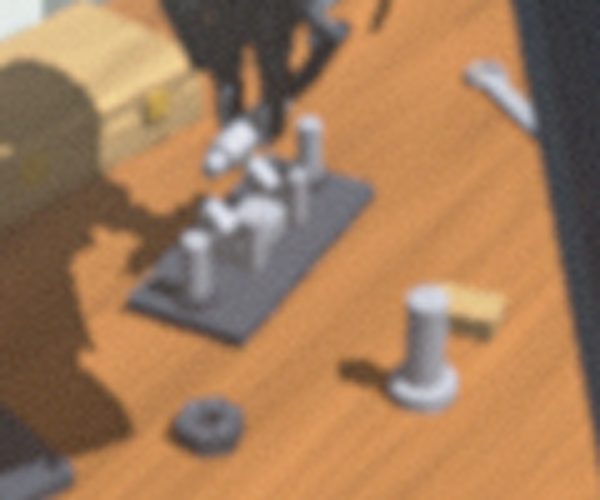

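```bash
python3 - <<'E'
from h import *
c=load('w16')
a,b=onz(c,291,176,.054),onz(c,354,176,.054);print(a,b,np.linalg.norm(a-b));m=(a+b)[:2]/2
y=np.array([-np.sin(.12),np.cos(.12)]);print(m-y*.037)
E
```

```text
[ 0.6128264  -0.13426859  0.054     ] [ 0.65463164 -0.12931097  0.054     ] 0.04209816424849958
[ 0.63815837 -0.1685237 ]
```

Request:
drive_tool(
  deltas=[
    [[0.003, -0.006, 0], 0],
    [[0, 0, -0.015], 0],
    [[0, 0, -0.01], 0],
    [[0, 0, 0], 0],
    [[0, 0, 0], 0],
  ],
)

```text
time_s: 27.15
eef_pos: [0.6393, -0.1726, 0.0755]
eef_rot: [-0.005, 0.663, 0.748, 0.017]
wrist_force: [-0.3, -0.2, -2.9]
opening: 0.233
```

Request:
drive_tool(
  deltas=[
    [[-0.001, 0.001, -0.01], 0],
    [[0, 0, -0.006], 0],
    [[0, 0, 0], 0],
    [[0, 0, 0], 0],
  ],
)

```text
time_s: 27.55
eef_pos: [0.6378, -0.1714, 0.0575]
eef_rot: [-0.005, 0.663, 0.748, 0.017]
wrist_force: [0.4, -0.2, -2.9]
opening: 0.229
```

Request:
drive_tool(
  deltas=[
    [[0.0005, 0, -0.004], 0],
    [[0, 0, -0.003], 0],
    [[0, 0, 0], 0],
    [[0, 0, 0], 0],
  ],
)

```text
time_s: 27.95
eef_pos: [0.6388, -0.1715, 0.0505]
eef_rot: [-0.005, 0.663, 0.748, 0.017]
wrist_force: [-0.0, 0.1, -3.9]
opening: 0.233
```

```bash
python3 - <<'E'
from h import *
c=shot('wrist','w17'); 
E
```

```text
(no output)
```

View pics/w17.png

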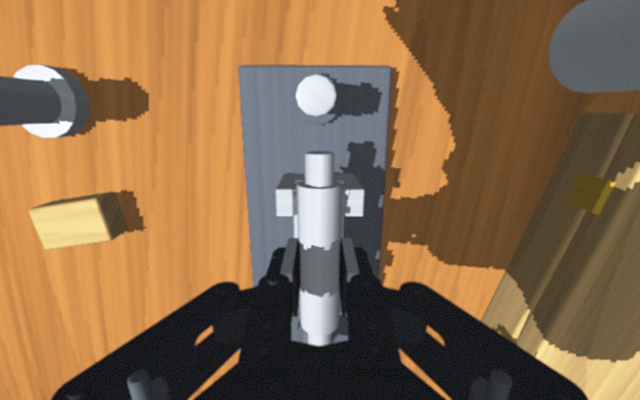

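The shaft sits centred over both cheeks, which span columns 276–364 about column 320. Lowering the last 2 mm.

Request:
drive_tool(
  deltas=[
    [[-0.0005, 0, -0.002], 0],
    [[0, 0, -0.001], 0],
    [[0, 0, -0.001], 0],
    [[0, 0, 0], 0],
  ],
)

```text
time_s: 28.4
eef_pos: [0.6391, -0.1717, 0.0485]
eef_rot: [-0.004, 0.663, 0.748, 0.018]
wrist_force: [-0.1, 0.5, -3.0]
opening: 0.23
```

Request:
drive_tool(
  deltas=[
    [[-0.0005, 0, -0.002], 0],
    [[0, 0, -0.001], 0],
    [[0, 0, 0], 0],
  ],
)

```text
time_s: 28.7
eef_pos: [0.6392, -0.1717, 0.0485]
eef_rot: [-0.003, 0.663, 0.749, 0.018]
wrist_force: [-0.3, -0.0, -2.6]
opening: 0.233
```

Request:
drive_tool(
  deltas=[
    [[0, 0, 0], 0],
    [[0, 0, 0], 0],
    [[0, 0, 0], 0],
    [[0, 0, 0], 0],
    [[0, 0, 0], 0],
  ],
  gripper=1.0,
)

```text
time_s: 29.2
eef_pos: [0.6404, -0.1724, 0.0487]
eef_rot: [-0.002, 0.663, 0.749, 0.018]
wrist_force: [0.1, 0.8, -0.4]
opening: 0.998
```

Request:
drive_tool(
  deltas=[
    [[0, 0, 0.02], 0],
    [[0, 0, 0.04], 0],
    [[0, 0, 0.04], 0],
    [[0, -0.03, 0.03], 0],
    [[0, -0.03, 0], 0],
    [[0, -0.02, 0], 0],
    [[0, 0, 0], 0],
    [[0, 0, 0], 0],
  ],
)

```text
time_s: 30.0
eef_pos: [0.6382, -0.2531, 0.1818]
eef_rot: [-0.003, 0.662, 0.749, 0.018]
wrist_force: [-0.0, 0.9, 0.2]
opening: 1.002
```

```bash
python3 - <<'E'
from h import *
c=shot('wrist','w18'); o=get_obs(); print(o['eef_pos'],o['eef_rot'],2*np.arctan2(o['eef_rot'][2],o['eef_rot'][1]))
f=c['frame'];cv2.imwrite('pics/w18c.png',cv2.resize(f[20:260,200:460,::-1],None,fx=2.5,fy=2.5,interpolation=cv2.INTER_CUBIC))
E
```

```text
[ 0.63809272 -0.2530041   0.18156688] [-0.00359403  0.66227079  0.74905273  0.01744964] 1.6936211926722338
```

View pics/w18c.png

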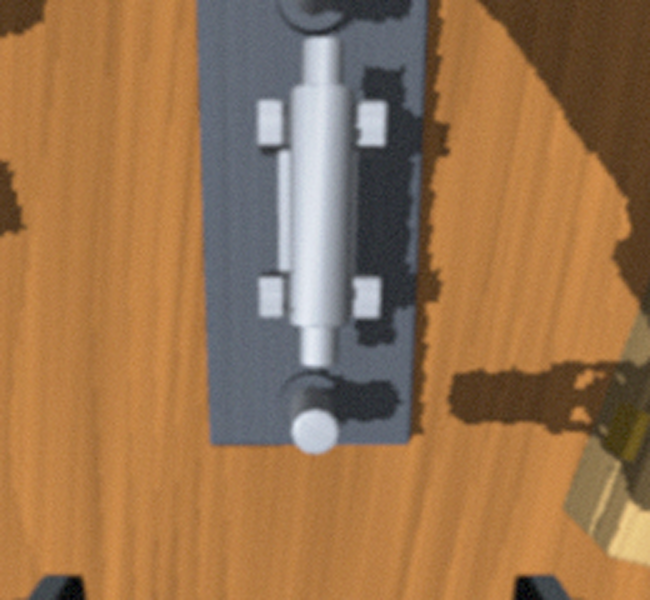

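```bash
python3 - <<'E'
from h import *
c=load('w18')
def P(x,y,z): return onz(c,200+x/2.5,20+y/2.5,z)[:2]
Q=np.array([P(*p,.054) for p in [(257,100),(386,101),(380,317),(258,317)]]);m=Q.mean(0)
d=Q[0]+Q[1]-Q[2]-Q[3];print(m,np.linalg.norm(d)/2)
for a,b,z in [((320,37),(317,367),.0556),((320,85),(317.5,325),.060)]:
    p,q=P(*a,z),P(*b,z);s=(p+q)/2-m;u=d/np.linalg.norm(d);print(s@u,s@np.array([-u[1],u[0]]),np.linalg.norm(p-q),np.cross(u,(p-q)/np.linalg.norm(p-q)))
E
```

```text
[ 0.63904693 -0.17218063] 0.07463017491548937
0.0006012872709973535 0.0007644009433313476 0.11288434527286283 0.001956505544174897
0.0008145556298172975 0.0008872879141401795 0.08073281828456652 0.0006748957856081428<stdin>:7: DeprecationWarning: Arrays of 2-dimensional vectors are deprecated. Use arrays of 3-dimensional vectors instead. (deprecated in NumPy 2.0)
```

Request:
drive_tool(
  deltas=[
    [[-0.03, 0.01, 0], -0.08],
    [[-0.04, 0.015, 0], -0.1],
    [[-0.04, 0.015, 0], -0.1],
    [[-0.04, 0.015, 0], -0.1],
    [[-0.03, 0.01, 0], 0],
    [[-0.01, 0, 0], 0],
    [[0, 0, 0], 0],
    [[0, 0, 0], 0],
  ],
)

```text
time_s: 30.85
eef_pos: [0.4397, -0.1759, 0.1728]
eef_rot: [-0.007, 0.794, 0.607, 0.017]
wrist_force: [0.6, -0.2, 0.2]
opening: 1.001
```

```bash
python3 - <<'E'
from h import *
c=shot('wrist','w19'); o=get_obs(); print(o['eef_pos'],o['eef_rot'],2*np.arctan2(o['eef_rot'][2],o['eef_rot'][1]))
print(proj(c,[.46,-.111,.076]))
E
```

```text
[ 0.43997275 -0.1760572   0.17287169] [-0.00663766  0.79430918  0.60722986  0.0173427 ] 1.3054024017988137
[321.03543523 120.75531279]
```

View pics/w19.png

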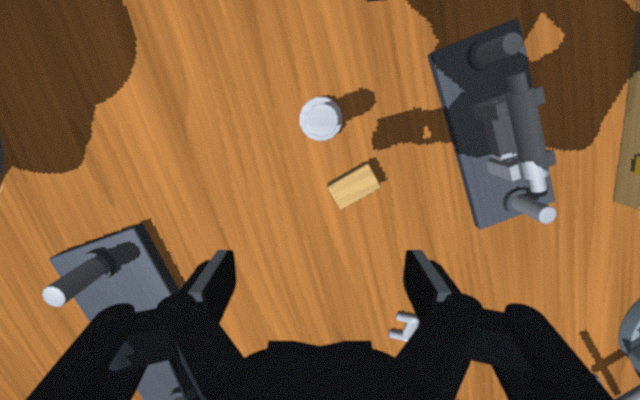

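```bash
python3 - <<'E'
from h import *
c=load('w19')
print(onz(c,321,119,.012),onz(c,321,120,.076))
f=c['frame'];cv2.imwrite('pics/w19c.png',cv2.resize(f[85:155,285:365,::-1],None,fx=7,fy=7,interpolation=cv2.INTER_CUBIC))
E
```

```text
[ 0.46110057 -0.11080371  0.012     ] [ 0.46012724 -0.11042089  0.076     ]
```

View pics/w19c.png

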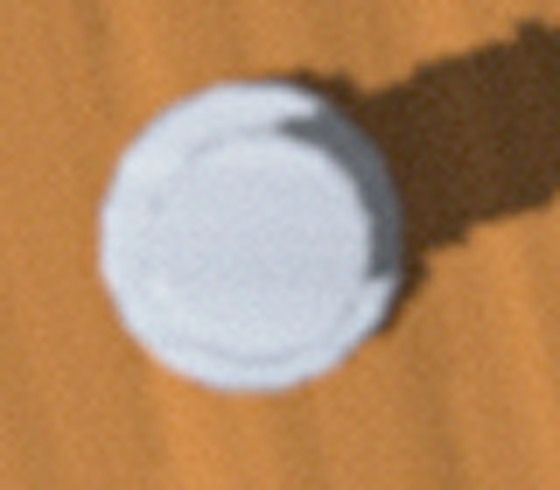

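Request:
drive_tool(
  deltas=[
    [[0.01, 0.03, 0], 0],
    [[0.009, 0.028, 0], 0],
    [[0, 0, 0], 0],
    [[0, 0, 0], 0],
  ],
)

```text
time_s: 31.3
eef_pos: [0.4642, -0.1186, 0.1732]
eef_rot: [-0.006, 0.794, 0.607, 0.018]
wrist_force: [-0.1, 0.6, -0.3]
opening: 0.997
```

Request:
drive_tool(
  deltas=[
    [[-0.0035, 0.008, 0], 0],
    [[0, 0, -0.03], 0],
    [[0, 0, -0.03], 0],
    [[0, 0, -0.02], 0],
    [[0, 0, 0], 0],
    [[0, 0, 0], 0],
  ],
)

```text
time_s: 31.9
eef_pos: [0.462, -0.1131, 0.0923]
eef_rot: [-0.004, 0.795, 0.606, 0.018]
wrist_force: [-0.6, -0.1, 0.2]
opening: 0.998
```

Request:
drive_tool(
  deltas=[
    [[-0.001, 0.0025, -0.02], 0],
    [[0, 0, -0.02], 0],
    [[0, 0, -0.015], 0],
    [[0, 0, 0], 0],
    [[0, 0, 0], 0],
  ],
)

```text
time_s: 32.4
eef_pos: [0.4659, -0.1143, 0.0429]
eef_rot: [0.001, 0.796, 0.605, 0.021]
wrist_force: [-0.2, 0.3, 0.4]
opening: 0.996
```

Request:
drive_tool(
  deltas=[
    [[-0.005, 0.004, -0.01], 0],
    [[0, 0, -0.004], 0],
    [[0, 0, 0], 0],
    [[0, 0, 0], 0],
  ],
)

```text
time_s: 32.8
eef_pos: [0.4625, -0.1112, 0.0311]
eef_rot: [0.004, 0.796, 0.605, 0.022]
wrist_force: [0.5, 0.9, 0.0]
opening: 1.0
```

Request:
drive_tool(
  deltas=[
    [[-0.002, 0.001, 0], 0],
    [[0, 0, 0], 0],
    [[0, 0, 0], 0],
  ],
)

```text
time_s: 33.1
eef_pos: [0.4608, -0.1102, 0.0316]
eef_rot: [0.004, 0.796, 0.605, 0.022]
wrist_force: [0.3, 0.3, 0.8]
opening: 1.001
```

Request:
drive_tool(
  deltas=[
    [[0, 0, 0], 0],
    [[0, 0, 0], 0],
    [[0, 0, 0], 0],
    [[0, 0, 0], 0],
    [[0, 0, 0], 0],
    [[0, 0, 0], 0],
    [[0, 0, 0], 0],
    [[0, 0, 0], 0],
  ],
  gripper=0.0,
)

```text
time_s: 33.9
eef_pos: [0.4605, -0.1102, 0.0322]
eef_rot: [0.004, 0.796, 0.605, 0.022]
wrist_force: [0.7, 0.3, 0.4]
opening: 0.277
```

Request:
drive_tool(
  deltas=[
    [[0, 0, 0.02], 0],
    [[0, 0, 0.04], 0],
    [[0, 0, 0.05], 0],
    [[0.02, 0.025, 0.02], 0],
    [[0.03, 0.035, 0], 0],
    [[0.03, 0.035, 0], 0],
    [[0.03, 0.03, 0], 0],
    [[0.02, 0.02, 0], 0],
    [[0, 0, 0], 0],
    [[0, 0, 0], 0],
  ],
)

```text
time_s: 34.9
eef_pos: [0.587, 0.0438, 0.1591]
eef_rot: [-0.003, 0.797, 0.604, 0.018]
wrist_force: [0.0, 0.2, -4.1]
opening: 0.278
```

```bash
python3 - <<'E'
from h import *
c=shot('wrist','w20'); o=get_obs(); print(o['eef_pos'],o['eef_rot'],2*np.arctan2(o['eef_rot'][2],o['eef_rot'][1]))
print(proj(c,[.639,.112,.016]))
E
```

```text
[0.58680231 0.04364913 0.15906842] [-0.00308082  0.79707216  0.60360707  0.01802731] 1.2962885222053968
[349.90916224 106.50075359]
```

View pics/w20.png

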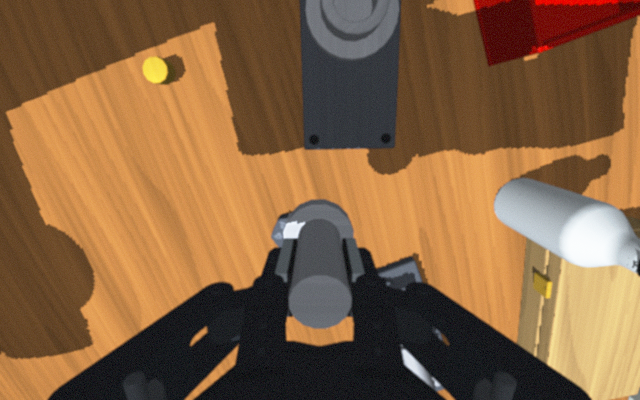

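```bash
python3 - <<'E'
from h import *
c=load('w20')
a,b=onz(c,304,148,.016)[:2],onz(c,394.5,149,.016)[:2];print(a,b,np.linalg.norm(a-b),np.arctan2(*(b-a)[::-1]))
y=np.array([.259,.966]);print((a+b)/2+.04*y)
E
```

```text
[0.58595088 0.08622646] [0.67176324 0.06100286] 0.08944267243313293 -0.28588700019211255
[0.63921706 0.11225466]
```

Both methods give (0.639, 0.112). Moving there and lowering.

Request:
drive_tool(
  deltas=[
    [[0.02, 0.025, 0], 0],
    [[0.025, 0.03, 0], 0],
    [[0.002, 0.005, -0.01], 0],
    [[0, 0, -0.03], 0],
    [[0, 0, -0.02], 0],
    [[0, 0, 0], 0],
    [[0, 0, 0], 0],
  ],
)

```text
time_s: 35.65
eef_pos: [0.629, 0.0977, 0.0941]
eef_rot: [-0.005, 0.8, 0.6, 0.014]
wrist_force: [-0.9, 0.2, -3.6]
opening: 0.285
```

Request:
drive_tool(
  deltas=[
    [[0.009, 0.013, 0], 0],
    [[0, 0, 0], 0],
    [[0, 0, -0.015], 0],
    [[0, 0, 0], 0],
    [[0, 0, 0], 0],
  ],
)

```text
time_s: 36.15
eef_pos: [0.6403, 0.1097, 0.0819]
eef_rot: [-0.003, 0.8, 0.599, 0.016]
wrist_force: [-0.4, 0.3, -4.2]
opening: 0.283
```

```bash
python3 - <<'E'
from h import *
c=shot('wrist','w21'); s=shot('side','s21'); o=get_obs(); print(o['eef_pos'],o['eef_rot'])
cv2.imwrite('pics/s21c.png',cv2.resize(s['frame'][150:270,170:330,::-1],None,fx=5,fy=5,interpolation=cv2.INTER_CUBIC))
E
```

```text
[0.63970916 0.10967975 0.08152117] [-0.00349069  0.80037246  0.59929183  0.01552554]
```

View pics/w21.png

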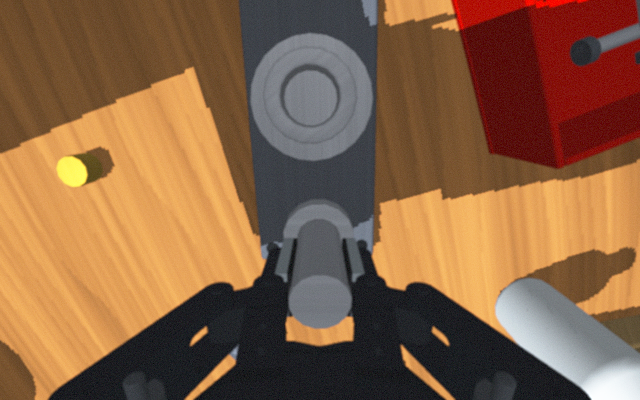

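View pics/s21c.png

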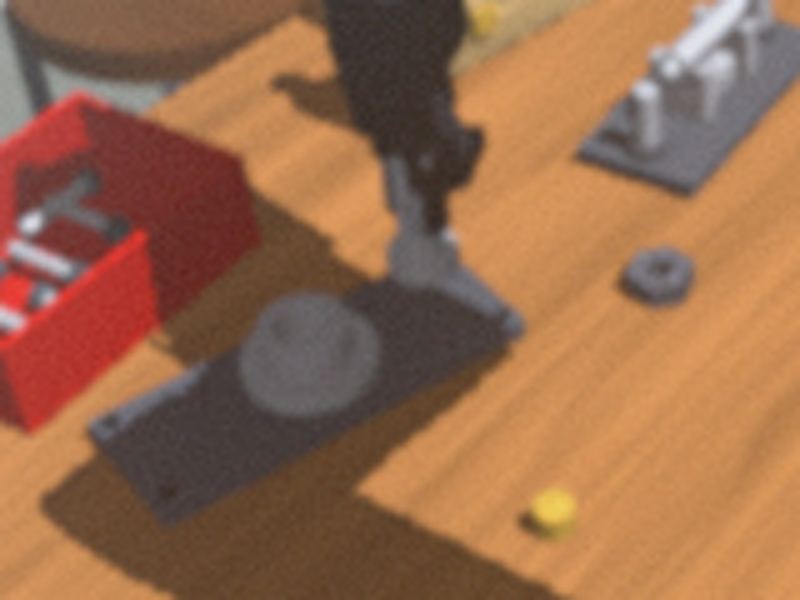

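Request:
drive_tool(
  deltas=[
    [[-0.001, 0.002, -0.012], 0],
    [[0, 0, -0.01], 0],
    [[0, 0, -0.004], 0],
    [[0, 0, 0], 0],
    [[0, 0, 0], 0],
  ],
)

```text
time_s: 36.75
eef_pos: [0.6379, 0.1118, 0.0526]
eef_rot: [-0.004, 0.8, 0.599, 0.015]
wrist_force: [0.6, 0.3, -4.6]
opening: 0.279
```

Request:
drive_tool(
  deltas=[
    [[0.001, 0, -0.003], 0],
    [[0, 0, -0.001], 0],
    [[0, 0, -0.001], 0],
    [[0, 0, 0], 0],
  ],
)

```text
time_s: 37.15
eef_pos: [0.6399, 0.1117, 0.0482]
eef_rot: [-0.003, 0.8, 0.599, 0.016]
wrist_force: [-0.6, 0.1, -4.8]
opening: 0.282
```

Request:
drive_tool(
  deltas=[
    [[-0.001, 0, -0.002], 0],
    [[0, 0, -0.001], 0],
    [[0, 0, 0], 0],
  ],
)

```text
time_s: 37.45
eef_pos: [0.6403, 0.1117, 0.0482]
eef_rot: [-0.002, 0.8, 0.599, 0.017]
wrist_force: [-0.0, 0.2, -4.5]
opening: 0.281
```

Request:
drive_tool(
  deltas=[
    [[-0.001, 0, -0.004], 0],
    [[0, 0, -0.002], 0],
    [[0, 0, 0], 0],
  ],
)

```text
time_s: 37.75
eef_pos: [0.6411, 0.1118, 0.0484]
eef_rot: [-0.001, 0.8, 0.6, 0.018]
wrist_force: [-0.4, 0.1, -4.8]
opening: 0.276
```

Request:
drive_tool(
  deltas=[
    [[-0.001, 0, 0], 0],
    [[0, 0, 0], 0],
    [[0, 0, 0], 0],
  ],
)

```text
time_s: 38.05
eef_pos: [0.6401, 0.1119, 0.048]
eef_rot: [-0.001, 0.8, 0.6, 0.018]
wrist_force: [-0.8, -0.3, 0.9]
opening: 0.285
```

Request:
drive_tool(
  deltas=[
    [[0, 0, 0], 0],
    [[0, 0, 0], 0],
    [[0, 0, 0], 0],
    [[0, 0, 0], 0],
    [[0, 0, 0], 0],
  ],
  gripper=1.0,
)

```text
time_s: 38.55
eef_pos: [0.6421, 0.1117, 0.049]
eef_rot: [0.0, 0.8, 0.599, 0.02]
wrist_force: [0.4, 0.4, 0.5]
opening: 1.0
```

Request:
drive_tool(
  deltas=[
    [[0, 0, 0.02], 0],
    [[0, 0, 0.04], 0],
    [[0, 0, 0.04], 0],
    [[-0.01, -0.01, 0.03], 0],
    [[-0.02, -0.03, 0.02], 0],
    [[-0.02, -0.03, 0], 0],
    [[-0.01, -0.02, 0], 0],
    [[0, 0, 0], 0],
    [[0, 0, 0], 0],
  ],
)

```text
time_s: 39.45
eef_pos: [0.5792, 0.0194, 0.2056]
eef_rot: [0.001, 0.8, 0.6, 0.021]
wrist_force: [-0.9, 0.8, -0.4]
opening: 0.995
```

```bash
python3 - <<'E'
from h import *
c=shot('wrist','w22'); s=shot('side','s22'); t=shot('top','t22');o=get_obs(); print(o['eef_pos'],o['eef_rot'])
cv2.imwrite('pics/w22c.png',cv2.resize(c['frame'][0:240,200:460,::-1],None,fx=2.5,fy=2.5,interpolation=cv2.INTER_CUBIC))
cv2.imwrite('pics/s22c.png',cv2.resize(s['frame'][120:270,170:370,::-1],None,fx=4,fy=4,interpolation=cv2.INTER_CUBIC))
E
```

```text
[0.5792904  0.02023324 0.20497989] [0.00116013 0.79921012 0.60070927 0.0202536 ]
```

View pics/w22c.png

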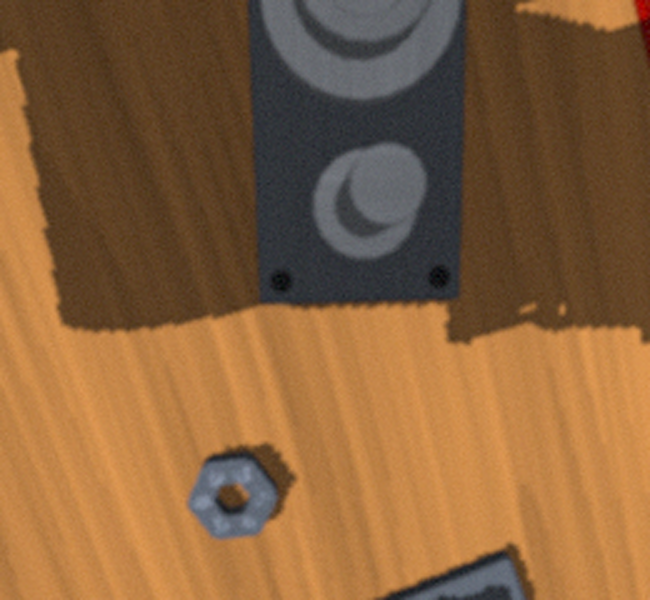

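View pics/s22c.png

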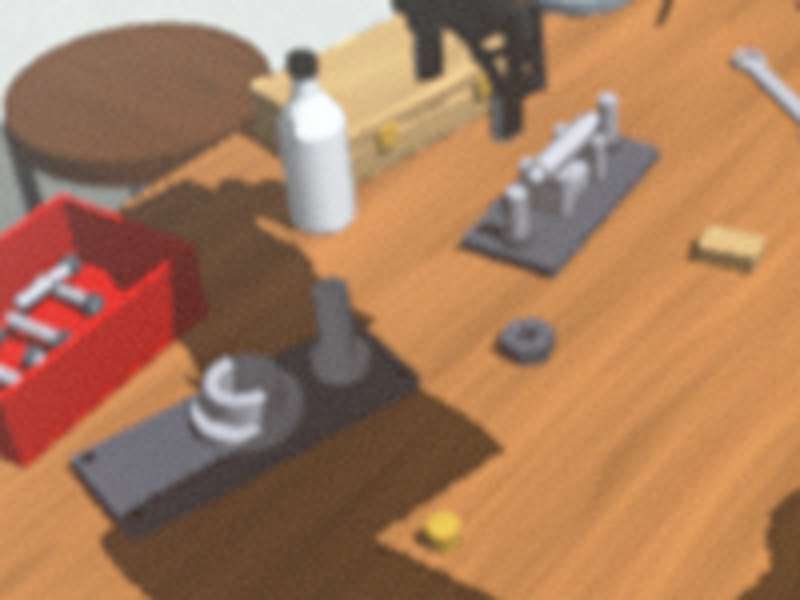

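```bash
python3 - <<'E'
from h import *
c=load('w22')
print('flange',onz(c,200+364/2.5,202/2.5,.028),'top',onz(c,200+388/2.5,185/2.5,.092))
a,b=onz(c,200+261/2.5,303/2.5,.016)[:2],onz(c,200+457/2.5,298/2.5,.016)[:2];print('end',(a+b)/2+.04*np.array([.259,.966]))
s=load('s22')
# side: expected outlines
for n,P in {'anvil L':0}.items():
    for z,r in [(.028,.04),(.052,.027)]:
        q=np.array([proj(s,[.659+r*np.cos(k),.1895+r*np.sin(k),z]) for k in np.linspace(0,6.28,40)]); print(z,(q.min(0)-[170,120])*4,(q.max(0)-[170,120])*4)
w=c['frame'];cv2.imwrite('pics/w22d.png',cv2.resize(w[0:60,270:420,::-1],None,fx=5,fy=5,interpolation=cv2.INTER_CUBIC))
t=load('t22');cv2.imwrite('pics/t22c.png',cv2.resize(t['frame'][90:210,190:330,::-1],None,fx=5,fy=5,interpolation=cv2.INTER_CUBIC))
E
```

```text
flange [0.63992955 0.11222728 0.028     ] top [0.64031177 0.11097148 0.092     ]
end [0.63922437 0.11221924]
0.028 [189.48998819 362.56979454] [301.55446275 438.47251551]
0.052 [202.33300982 350.09137656] [279.05536296 401.11290203]
```

View pics/t22c.png

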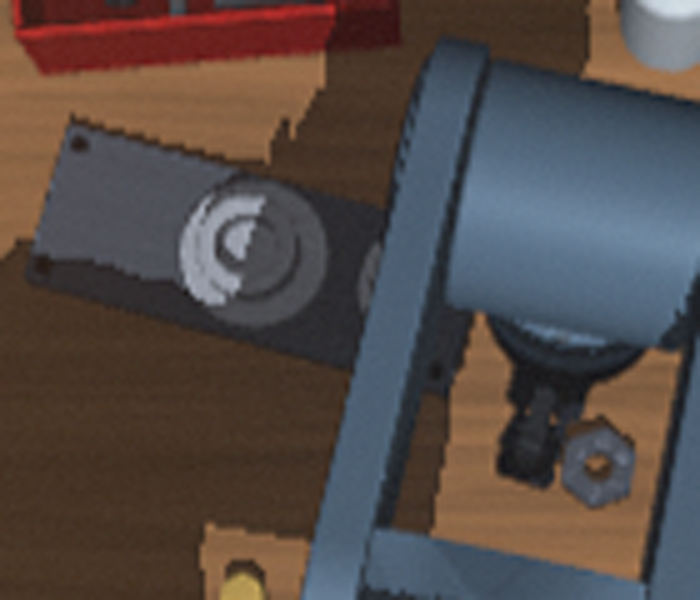

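```bash
python3 - <<'E'
from h import *
o=get_obs(); print(o['dq'].round(3),o['time_s']); print(hand_in())
E
```

```text
[ 0.006  0.006 -0.001 -0.001  0.002 -0.002] 39.6
the job is handed in; nothing more can be done
None
```

I laid out all four pieces as asked and handed the job in at 39.6 s, with the gripper open and clear of everything. `hand_in()` gives no verdict, so these results come from my last camera checks:

| Piece | Measured result | Allowed |
|---|---|---|
| Rest on the smaller shoe | about 2 mm off centre, 0.004 rad off in line | 12 mm, 0.2 rad |
| Shaft in both vees | about 1 mm off centre lengthwise and sideways, parallel to within 0.002 rad | 12 mm lengthwise, 4 mm sideways |
| Ring on the anvil | about 2–3 mm off centre, lying flat in the pictures | 10 mm |
| Punch on the bed end beside the shoe | about 1 mm off the middle; foot and top line up to about 1.5 mm, so upright | 15 mm each way |

The oil bottle looks to be standing where it was; I did not measure its position again at the end.

- **Cameras disagreed:** the top camera put most things 4–6 mm nearer the base in x than the wrist camera. I used the wrist camera throughout, and its repeat views agreed within about 2 mm.
- **Tool tilt:** the tool drifted 0.03–0.04 rad off vertical during the moves. The pieces settled flat once released.
- **Weak contact signal:** at some set-downs the wrist force barely showed contact, so I went by height as well.

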